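# Sweep up the broken dish and re-dock the cordless brush handle first

### The job

The mustard dish has broken on the entry shelf, round the bike lock key. First pick the key out from among the pieces and lay it in the open wooden box; then draw the cordless brush out of its charging stand, set it down, take it by its handle and with the bristles sweep every broken piece off the open left end of the shelf into the waste bin, never touching the sharp pieces with the gripper. Finally set the brush down, take it by its bristle head instead, and slide it back handle first, fully home in the charging stand, leaving everything else where it is.

Things in the scene. Friction and masses are not known exactly. Their poses are not given: they have to be found in the camera images.
- brush: Cordless hand brush, 225 mm long, 260 g, stable on its bristles. Origin at the underside, below the joint of head and handle: head along +x (0 to 120 mm), orange handle along -x (0 to -105), z up. Handle 28 wide, z 42 to 64 mm, clear of the shelf. Head: grey block 34 wide, z 42 to 66, over a stiff beige bristle block z 0 to 42 that flares to 48 wide below z 30. Mass centre x +38.
- brush_handle (a point): Middle of the orange handle (brush x -52.5, z 53 mm); where to hold it for sweeping.
- brush_head (a point): Middle of the head block (brush x 60, z 54 mm); where to hold it for docking.
- brush_butt (a point): Centre of the handle's butt end (brush x -105, z 53 mm) with the brass charging contacts.
- dock: Charcoal charging stand, fixed, right of the pieces: 110 (x) x 84 (y) x 86 mm high, a phone on its roof. Origin centre of the underside. Hooded bay opens to its own -x (about towards the robot): 46 mm wide, flared to about 60 at the mouth, 100 deep, no floor, ceiling 76 mm above the shelf. At the start the brush's handle is in the bay, its head outside (brush +x along dock -x).
- dock_mouth (a point): Centre of the bay's mouth (dock x -55, z 53 mm).
- dock_contacts (a point): Centre of the bay's back wall with the charging contacts (dock x +45, z 53 mm); the butt touches here when home, with 5 mm of handle showing.
- bin: Open charcoal waste bin on the floor, 340 (x) x 260 (y) mm, walls 6. Origin centre of its underside; rim 700 above it, i.e. 50 mm below the shelf top (z = 0); flat waste fills it to 580. Its near wall is under the shelf's left end, the straight lipless edge at world y = 0.27: what goes over it within the bin's x range falls in. Lips 24 high only at the far (x 0.88) and right edge.
- piece1: Sharp piece of the broken mustard dish (some may be absent), about 63 x 65 mm, 24 mm high, 70 g: 8 mm thick floor with a piece of the raised rim. Origin centre of the underside; nothing of it is farther than 41 mm from there. It lies flat, any yaw, and slides freely.
- piece2: Sharp piece of the broken mustard dish (some may be absent), about 63 x 65 mm, 24 mm high, 70 g: 8 mm thick floor with a piece of the raised rim. Origin centre of the underside; nothing of it is farther than 41 mm from there. It lies flat, any yaw, and slides freely.
- piece3: Sharp piece of the broken mustard dish (some may be absent), about 63 x 65 mm, 24 mm high, 70 g: 8 mm thick floor with a piece of the raised rim. Origin centre of the underside; nothing of it is farther than 41 mm from there. It lies flat, any yaw, and slides freely.
- piece4: Sharp piece of the broken mustard dish (some may be absent), about 63 x 65 mm, 24 mm high, 70 g: 8 mm thick floor with a piece of the raised rim. Origin centre of the underside; nothing of it is farther than 41 mm from there. It lies flat, any yaw, and slides freely.
- piece5: Sharp piece of the broken mustard dish (some may be absent), about 63 x 65 mm, 24 mm high, 70 g: 8 mm thick floor with a piece of the raised rim. Origin centre of the underside; nothing of it is farther than 41 mm from there. It lies flat, any yaw, and slides freely.
- piece6: Sharp piece of the broken mustard dish (some may be absent), about 63 x 65 mm, 24 mm high, 70 g: 8 mm thick floor with a piece of the raised rim. Origin centre of the underside; nothing of it is farther than 41 mm from there. It lies flat, any yaw, and slides freely.
- lock_key: Folding steel bike lock key lying flat among the pieces, 99 mm long (its x), 80 g: dark body x -47 to 3 mm, 26 wide, 11 high; thin steel blade x 3 to 52, 10 wide. Origin at the underside. At the start the pieces leave at least 45 mm free on either side of it.
- key_grip (a point): Middle of the key's dark body (key x -22, z 5.5 mm): where to grip it.
- sunglasses_case: Bystander: clear sunglasses case with flip-top lid, 70 (own x) x 165 (own y) x 53 mm, lying lengthways away from the robot beyond the pieces. Origin centre of the underside.
- wooden_box: Small open-topped wooden box beyond the pieces, 104 (x) x 124 (y) x 40 mm high, walls and floor 6 mm, green inside; 450 g, loose. Origin centre of the underside. The key goes in lengthways along its y; the box itself must stay where it is.
- phone: Bystander: phone lying on the charging stand's roof, 140 x 70 x 8 mm. Origin centre of the underside.
- folding_lock: Bystander: folding bike lock, 190 (x) x 60 (y) x 46 mm, at the right edge. Origin centre of the underside.
- water_bottle: Bystander: blue bottle, 72 mm across, 190 mm high, at the back. Origin centre of the underside.
- pot_plant: Bystander: plant in a white pot 92 mm across, 200 mm high, at the back left. Origin centre of the underside.

How it is judged:
By the outcome, as a careful person would: the job done as asked, in the order asked, and still so for the second after the job is handed in, with the robot touching nothing.
Of piece1, piece2, piece3, piece4, piece5, piece6 only 3 to 6 are there at a start; the rules pass over those that are not, and their reading is None.
At some moment in a run one of piece1, piece2, piece3, piece4, piece5, piece6 may be knocked a few centimetres aside while the robot is not near it.
Once in a run the grip may slacken for a moment while it holds something.
It also fails if it takes over 210 s, if anything falls off the work surface, if the arm or the gripper's body presses on something with over 40 N, if the wrist force passes 120 N, or if a joint passes its speed limit or range.

### The arm

A 6-joint arm with a two-finger parallel gripper is mounted at the origin on the work surface. World frame = base frame: x ahead of the robot, y to its left, z up, the work surface at z = 0. Lengths are in m, angles in degrees, forces in N, time in s.
With the tool pointing down it reaches from about 0.225 to 0.725 m from the base axis. Payload 3.1 kg.
Tool frame: the origin (TCP) lies between the finger pads; the fingertips stand 11 mm ahead of it and the grasp point (between the pads) lies 8 mm behind it; z points along the fingers, y is the line along which they close (so a half turn about z gives the same grasp; the last joint's range is limited). The gripper opens to 85 mm and grips with 20 to 120 N. Pads are 22 mm wide; open, the fingers measure 114 mm over their backs; the gripper's body (76 mm by 85 mm) begins 54 mm behind the grasp point. The pads swing forward as they close: fully open they stand 13 mm farther back than shut.
Start: joints at [67.563, 2.75, 5.684, 92.934, 0, 82.678], TCP at [0.137, 0.507, 0.222] pointing down, gripper open.
Joint ranges: [-166.93, 166.93], [-56.73, 111.36], [-69.38, 81.34], [-121.58, 131.49], [-85.45, 84.26], [-180, 180]. Speed limits (degrees/s): [159.86, 159.86, 180, 180, 180, 180].

### API

Orientations are given as a 3x3 rotation matrix whose columns are the frame's x, y, z axes.
In Python, from bench import ctrl, viewer, ticket gives the robot as it stands. The module is installed in compiled form; this text tells all that it offers.
- The arm moves only by the tool step_arm, never from a script. Its argument "rows" is a list of rows, each a list of 5 numbers: the shift along the tool's x, y, z in mm, then the turn about the tool's z in rad, then the gripper's target within -1 to 1 (shut at 1, half-way at 0, fully open at -1). A call has 1 to 12 rows; each row shifts and turns the commanded pose from where the row before left it, along the tool's axes as they then stand; what a row does not reach is not made up. A row lasts 1/10 s, in which the tool goes at most 50 mm and 8.59 degrees, less where a joint would pass 70% of its speed; a pose out of reach is approached as far as the arm can. A call with a gripper value outside its range is refused whole. The fingers move at their own pace and stop on an object; "squeeze" is the grip in N (left out, the last holds). Time passes only in rows, so rows that do not move let the fingers close. It gives the time, the measured TCP pose, the force, the opening and the grip force at its end, in the units of the state.
- ctrl.get_obs(): the state, without advancing time (a new reading comes with each control period).
- viewer.grab_frame(name): name is "scene" or "top" or "wrist"; returns the picture (480x640x3 uint8, blue, green, red); there is no depth.
- viewer.calibration(name): a dict with "intrinsics" (3x3 intrinsics, pixels), "dist_coeffs" ([k1, k2, p1, p2, k3] as OpenCV has them; the pictures are not rectified), "R" (3x3) and "t" (3): a world point X has camera coordinates R X + t; the wrist camera has in their place "T_tool_cam" (4x4, takes a point from camera to tool coordinates, whose origin is the TCP and whose axes are the flange's). Camera axes: x right, y down, z forward; pixel columns grow to the right and rows downward; lengths in m; the calibration is good to about 2 mm. A picture is of the moment at which its call begins: read the wrist's pose just before it. calibration takes no time and is no camera call.
- ticket.sign_off(): hands the job in; it is judged then, once.
The state is a dict: "clock": time; "joints": joint angles; "qd": joint speeds; "tau": joint torques, N m; "ee_pos": TCP position; "ee_rot": TCP orientation; "contact_force": force on the tool from outside, world axes, zero at the start; "wrist_torque": the same for the moment, N m; "gripper_width": finger opening in m; "finger_force": force on a finger pad.
Only numpy, scipy, OpenCV 4.12 (cv2) and the standard library are available. Lean on these libraries where they do the work, as an engineer would, in place of code of your own. Each camera call takes 0.05 s, during which the arm holds its last target. There are 200 camera calls.

## Working session

There is one attempt and no reset: what is moved stays moved. The work goes in short steps, Python scripts to look and compute and a tool call to move; the robot and the scene stay as the last step left them, time stands still between calls to the robot, and variables do not carry over. Pictures are saved under pics/ and viewed, at most 14 in all, crops included, and the job is handed in when it is done.

Besides the shell and the picture viewer there is one more tool, called after "Call:" as name(argument=value, ...) on one line, values as JSON. step_arm: Moves the arm, as the interface text tells. Its arguments: {"type":"object","properties":{"rows":{"type":"array"},"squeeze":{"type":"number"}},"required":["rows"]}

```bash
mkdir -p pics
python3 - <<'E'
from bench import ctrl, viewer
import cv2,numpy as np
np.set_printoptions(precision=4,suppress=True)
for n in ["scene","top"]:
    cv2.imwrite(f"pics/{n}0.png",viewer.grab_frame(n))
for n in ["scene","top","wrist"]:
    print(n,viewer.calibration(n))
o=ctrl.get_obs(); print(o)
E
```

```text
scene {'intrinsics': array([[493.2315,   0.    , 316.9405],
       [  0.    , 493.2315, 231.8112],
       [  0.    ,   0.    ,   1.    ]]), 'dist_coeffs': array([-0.0125,  0.    ,  0.    ,  0.    ,  0.    ]), 'R': array([[-0.9866, -0.1632,  0.0059],
       [-0.1047,  0.6045, -0.7897],
       [ 0.1253, -0.7797, -0.6135]]), 't': array([ 0.5892, -0.1082,  1.2451])}
top {'intrinsics': array([[597.2356,   0.    , 313.7602],
       [  0.    , 597.2356, 242.4454],
       [  0.    ,   0.    ,   1.    ]]), 'dist_coeffs': array([-0.1973,  0.    ,  0.    ,  0.    ,  0.    ]), 'R': array([[ 0.0026, -0.9999, -0.0117],
       [-0.9968, -0.0016, -0.0793],
       [ 0.0793,  0.0118, -0.9968]]), 't': array([-0.092 ,  0.6079,  1.6148])}
wrist {'intrinsics': array([[350.5288,   0.    , 316.5263],
       [  0.    , 350.5288, 238.6181],
       [  0.    ,   0.    ,   1.    ]]), 'dist_coeffs': array([-0.0488,  0.    ,  0.    ,  0.    ,  0.    ]), 'T_tool_cam': array([[-0.0002, -0.9445, -0.3284,  0.0845],
       [ 1.    , -0.0001, -0.0005,  0.001 ],
       [ 0.0005, -0.3284,  0.9445, -0.1535],
       [ 0.    ,  0.    ,  0.    ,  1.    ]])}
{'clock': 0.1, 'joints': array([67.562 ,  2.7907,  5.599 , 92.9341, -0.0015, 82.6787]), 'qd': array([ 0.0742,  0.0181,  0.2513,  0.0059, -0.0115,  0.1172]), 'tau': array([  0.0022, -33.9852,  32.0936,   0.0158,  -0.0001,  -0.    ]), 'ee_pos': array([0.1367, 0.5063, 0.2204]), 'ee_rot': array([[-0.9654,  0.2608, -0.0008],
       [ 0.2608,  0.9654, -0.002 ],
       [ 0.0003, -0.0022, -1.    ]]), 'contact_force': array([-0.4076, -0.2572, -0.3428]), 'wrist_torque': array([ 0.0706, -0.0285, -0.0094]), 'finger_force': 0.0, 'gripper_width': 0.08581149520610855}
```

View pics/top0.png

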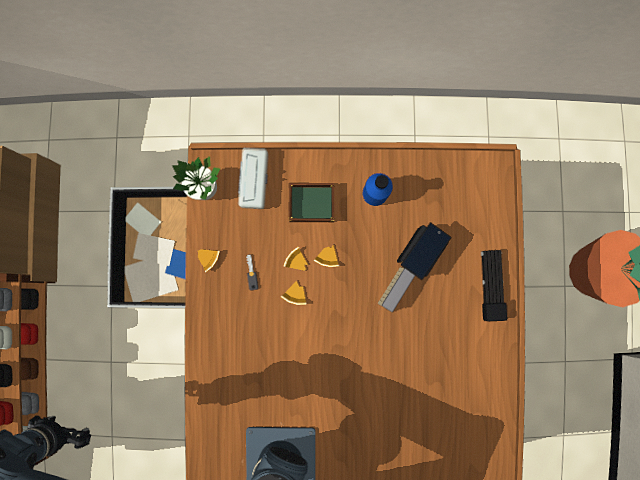

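View pics/scene0.png

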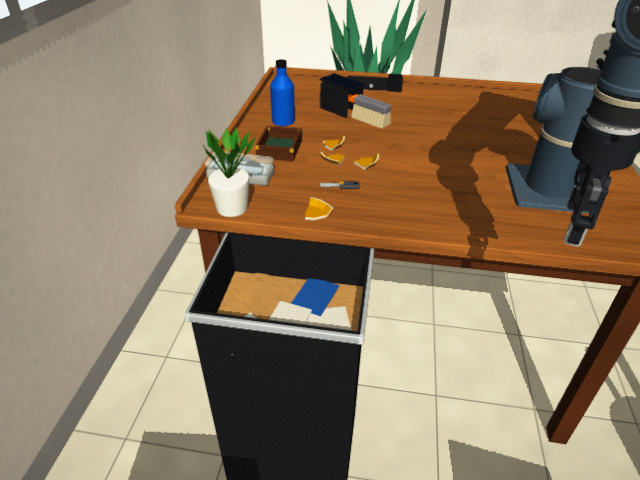

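Top view: four pieces at about (208,260), (296,259), (327,257) and (295,293). The key's body is at (253,281) with its blade tip at (250,256). The box is at (312,202), the brush head around (397,292) and the dock around (424,250). The scene view shows the same four pieces, with the bin below the left end. I'll enlarge both.

```bash
cat > h.py <<'E'
from bench import ctrl, viewer
import cv2,numpy as np
np.set_printoptions(precision=4,suppress=True)
def cam(n,obs=None):
    c=viewer.calibration(n)
    if n=="wrist":
        o=obs or ctrl.get_obs(); T=np.eye(4);T[:3,:3]=o['ee_rot'];T[:3,3]=o['ee_pos']
        W=np.linalg.inv(T@c['T_tool_cam']); return c['intrinsics'],c['dist_coeffs'],W[:3,:3],W[:3,3]
    return c['intrinsics'],c['dist_coeffs'],np.array(c['R']),np.array(c['t'])
def ray(C,p):
    K,d,R,t=C; u=cv2.undistortPoints(np.array([[p]],float),K,d)[0,0]
    return -R.T@t, R.T@np.array([u[0],u[1],1])
def atz(C,p,z=0.):
    o,r=ray(C,p); return (o+r*(z-o[2])/r[2])
def tri(C1,p1,C2,p2):
    o1,r1=ray(C1,p1);o2,r2=ray(C2,p2)
    s=np.linalg.lstsq(np.c_[r1,-r2],o2-o1,rcond=None)[0]
    a=o1+r1*s[0];b=o2+r2*s[1]; return (a+b)/2,np.linalg.norm(a-b)
def proj(C,X):
    K,d,R,t=C; return cv2.projectPoints(np.array(X,float).reshape(-1,1,3),cv2.Rodrigues(R)[0],t,K,d)[0][:,0]
def ax(d):  # unit yaw direction
    return np.array([np.cos(d),np.sin(d)])
def save(img,name,crop=None,f=1):
    if crop: x0,y0,x1,y1=crop; img=img[y0:y1,x0:x1]
    cv2.imwrite("pics/"+name,cv2.resize(img,None,fx=f,fy=f,interpolation=cv2.INTER_CUBIC))
E
python3 - <<'E'
from h import *
t=cv2.imread("pics/top0.png");s=cv2.imread("pics/scene0.png")
save(t,"t1.png",(180,140,480,340),2.66)
save(s,"s1.png",(190,60,410,225),3.6)
E
```

```text
(no output)
```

View pics/t1.png

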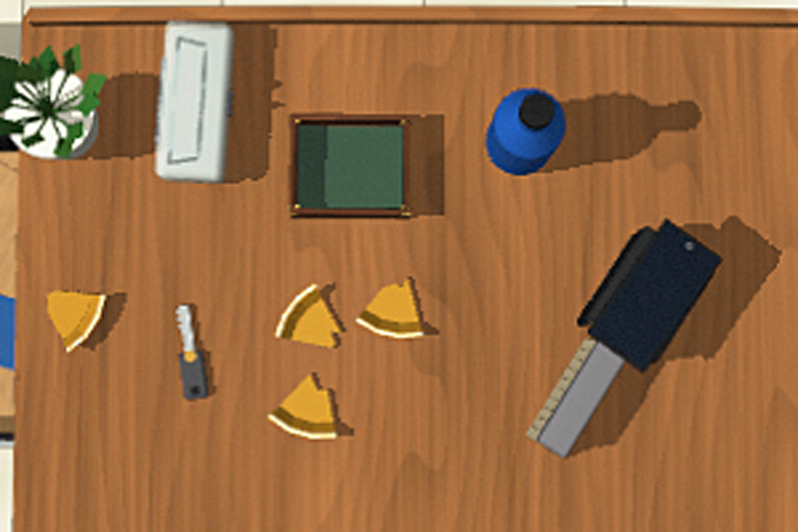

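View pics/s1.png

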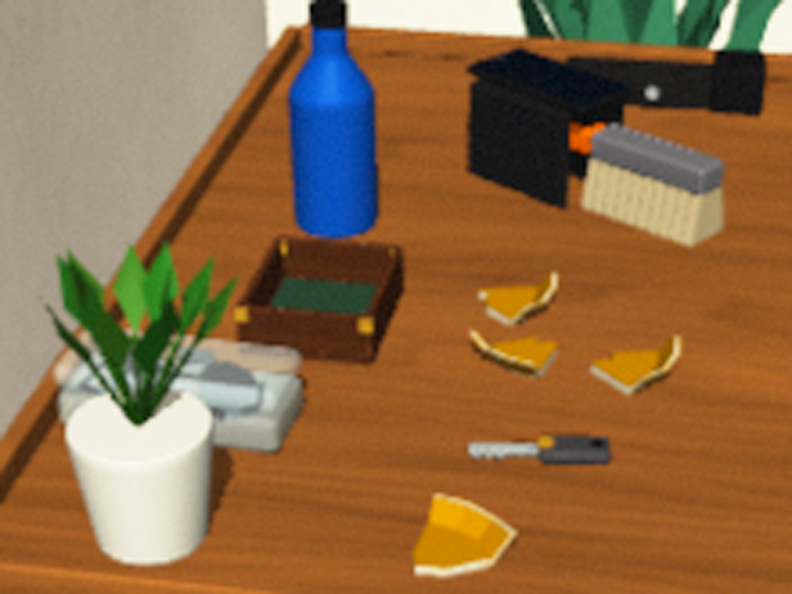

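Enlarged top: the key runs from its butt (195,398) through the joint (189,352) to the tip (183,306). The brush block runs from (552,447) to (608,352), box rim corners are at (293,116), (408,116), (408,215) and (291,214), and the dock lies top right. Scene crop: key butt (609,449), tip (470,450).

Run:
```python
from h import *
T=cam("top");S=cam("scene")
tp=lambda x,y:(180+(x+.5)/2.66-.5,140+(y+.5)/2.66-.5)
sp=lambda x,y:(190+(x+.5)/3.6-.5,60+(y+.5)/3.6-.5)
for n,a,b in [("butt",(195,392),(607,446)),("joint",(189,356),(545,443)),("tip",(183,306),(470,449)),
  ("box FL? top",(293,116),(240,313)),("box",(408,116),(285,241)),("box",(408,215),(402,249)),("box",(291,214),(372,325)),
  ("brushend r",(567,457),(720,163)),("brushend l",(537,437),(700,190)),("dock roof front",(590,330),(566,105))]:
    X,e=tri(T,tp(*a),S,sp(*b)); print(n,X,round(e,4))
print("at z")
for n,a,z in [("butt",(195,396),.011),("joint",(189,356),.011),("tip",(183,306),.008),("boxc",(350,165),.04),
 ("p1",(75,318),.008),("p2",(312,320),.008),("p3",(396,312),.008),("p4",(310,411),.008),
 ("bend r",(567,457),.066),("bend l",(537,437),.066),("bmouth l",(594,342),.066),("bmouth r",(625,362),.066),
 ("phone1",(665,219),.094),("phone2",(721,258),.094),("phone3",(645,370),.094),("phone4",(588,330),.094)]:
    print(n,atz(T,tp(*a),z))
```

```text
butt [0.4824 0.0766 0.0116] 0.0058
joint [0.5225 0.0831 0.0135] 0.0003
tip [0.5745 0.0905 0.0075] 0.0009
box FL? top [ 0.7695 -0.0248  0.0354] 0.0019
box [ 0.7664 -0.1441  0.0384] 0.007
box [ 0.6668 -0.1434  0.0396] 0.0002
box [ 0.6674 -0.0234  0.0355] 0.0016
brushend r [ 0.4224 -0.3024  0.0631] 0.0032
brushend l [ 0.4393 -0.2736  0.0503] 0.0025
dock roof front [ 0.5524 -0.3212  0.0967] 0.0115
at z
butt [0.4812 0.0768 0.011 ]
joint [0.5227 0.0834 0.011 ]
tip [0.5749 0.0905 0.008 ]
boxc [ 0.7185 -0.0838  0.04  ]
p1 [0.5619 0.2044 0.008 ]
p2 [ 0.5606 -0.0443  0.008 ]
p3 [ 0.5691 -0.1316  0.008 ]
p4 [ 0.4662 -0.0426  0.008 ]
bend r [ 0.4209 -0.3021  0.066 ]
bend l [ 0.4409 -0.272   0.066 ]
bmouth l [ 0.536  -0.3298  0.066 ]
bmouth r [ 0.5159 -0.3611  0.066 ]
phone1 [ 0.6573 -0.3983  0.094 ]
phone2 [ 0.6184 -0.4543  0.094 ]
phone3 [ 0.5073 -0.3765  0.094 ]
phone4 [ 0.5468 -0.3201  0.094 ]
```

```bash
cat >> h.py <<'E'
def pose(o=None):
    o=o or ctrl.get_obs(); R=o['ee_rot']; return np.array(o['ee_pos']),np.degrees(np.arctan2(R[1,0],R[0,0])),R
def plan(x,y,z,psi,n,p=None,g=-1,rmin=None):
    """rows taking TCP straight to (x,y,z), tool-x direction psi deg, n rows"""
    p0,a0,R=pose()
    if p is not None: p0,a0=np.array(p[:3],float),p[3]
    d=(psi-a0+180)%360-180; c=p0.copy(); a=a0; out=[]
    for i in range(1,n+1):
        tgt=p0+(np.array([x,y,z])-p0)*i/n; r=np.radians(a); v=tgt-c
        s=[v[0]*np.cos(r)+v[1]*np.sin(r), v[0]*np.sin(r)-v[1]*np.cos(r), -v[2]]
        s=[round(k*1000) for k in s]; t=round(-np.radians(a0+d*i/n-a),2)
        out.append([*s,t,g])
        c=c+np.array([s[0]*np.cos(r)+s[1]*np.sin(r),s[0]*np.sin(r)-s[1]*np.cos(r),-s[2]])/1000; a-=np.degrees(t)
    print(out,"end",c,round(a,1)); return out
def st():
    o=ctrl.get_obs(); p,a,_=pose(o); print("t",o['clock'],"p",p,"psi",round(a,2),"w",round(o['gripper_width'],4),"F",o['contact_force'],"ff",o['finger_force'],"q",o['joints'])
E
python3 - <<'E'
from h import *
plan(.505,.080,.12,188.5,12)
T=cam("top")
for p in [(113,188),(113,307),(186,300)]: print(atz(T,p,-.05))
print(atz(T,(187,260),0))
E
```

```text
[[-39, -26, 8, np.float64(-0.03), -1], [-38, -28, 9, np.float64(-0.04), -1], [-37, -29, 8, np.float64(-0.03), -1], [-36, -30, 8, np.float64(-0.04), -1], [-35, -31, 9, np.float64(-0.03), -1], [-34, -33, 8, np.float64(-0.04), -1], [-32, -33, 9, np.float64(-0.03), -1], [-32, -35, 8, np.float64(-0.03), -1], [-30, -36, 8, np.float64(-0.04), -1], [-29, -37, 9, np.float64(-0.03), -1], [-28, -38, 8, np.float64(-0.04), -1], [-27, -39, 8, np.float64(-0.03), -1]] end [0.5054 0.0796 0.1204] 188.4
[ 0.7755  0.5079 -0.05  ]
[ 0.4233  0.4977 -0.05  ]
[ 0.4469  0.2782 -0.05  ]
[0.5599 0.2655 0.    ]
```

Call:
step_arm(rows=[[-39,-26,8,-0.03,-1],[-38,-28,9,-0.04,-1],[-37,-29,8,-0.03,-1],[-36,-30,8,-0.04,-1],[-35,-31,9,-0.03,-1],[-34,-33,8,-0.04,-1],[-32,-33,9,-0.03,-1],[-32,-35,8,-0.03,-1],[-30,-36,8,-0.04,-1],[-29,-37,9,-0.03,-1],[-28,-38,8,-0.04,-1],[-27,-39,8,-0.03,-1]])

```text
clock: 1.3
ee_pos: [0.5062, 0.0784, 0.1206]
ee_rot: [[-0.989, -0.147, -0.001], [-0.147, 0.989, 0.0], [0.001, 0.0, -1.0]]
contact_force: [1.0, 1.3, 0.2]
gripper_width: 0.0854
finger_force: 0.0
```

Call:
step_arm(rows=[[0,0,0,0,-1],[0,0,0,0,-1]])

```text
clock: 1.5
ee_pos: [0.5051, 0.0793, 0.1203]
ee_rot: [[-0.99, -0.143, -0.003], [-0.143, 0.99, 0.0], [0.003, 0.001, -1.0]]
contact_force: [-0.3, 0.2, 0.6]
gripper_width: 0.0856
finger_force: 0.0
```

Run:
```python
from h import *
st()
o=ctrl.get_obs();im=viewer.grab_frame("wrist");cv2.imwrite("pics/w1.png",im)
C=cam("wrist",o)
print(proj(C,[[.505,.080,.011],[.4812,.0768,.011],[.5227,.0834,.011],[.5749,.0905,.008]]))
```

```text
t 1.5 p [0.5051 0.0793 0.1203] psi -171.78 w 0.0856 F [-0.3181  0.2446  0.5753] ff 0.0 q [ 1.3838  0.9676 -7.6558 81.5463  0.0304 -6.8397]
[[316.4184 230.4192]
 [316.7176 200.5287]
 [317.4621 251.7572]
 [316.9029 307.4629]]
```

View pics/w1.png

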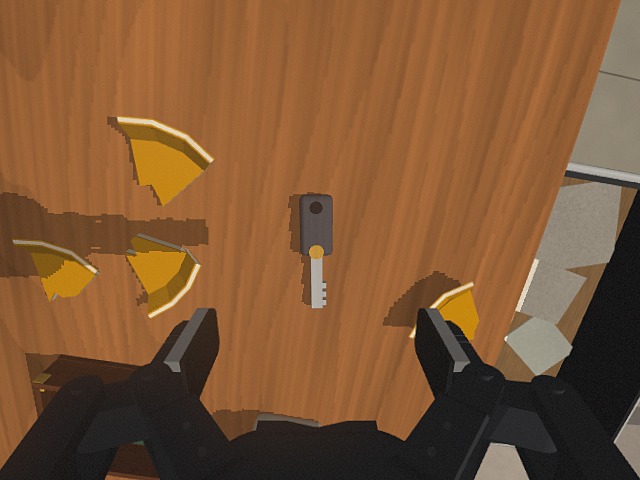

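The wrist view shows the key upright at column 316, with its body from row 195 to 253 and centre about (316,224). That agrees with the triangulation to within 5 mm. The fingers have room on both sides, so I descend half open.

Call:
step_arm(rows=[[5,0,20,0,0],[0,0,20,0,0],[0,0,20,0,0],[0,0,20,0,0],[0,0,14,0,0],[0,0,8,0,0],[0,0,5,0,0],[0,0,0,0,0],[0,0,0,0,1],[0,0,0,0,1],[0,0,0,0,1],[0,0,0,0,1]], squeeze=50)

```text
clock: 2.75
ee_pos: [0.5011, 0.0793, 0.015]
ee_rot: [[-0.989, -0.146, 0.001], [-0.146, 0.989, 0.0], [-0.001, -0.0, -1.0]]
contact_force: [-0.2, 1.6, -0.5]
gripper_width: 0.0004
finger_force: 0.0
```

Call:
step_arm(rows=[[0,0,0,0,1],[0,0,0,0,1]])

```text
clock: 2.95
ee_pos: [0.5008, 0.0794, 0.0146]
ee_rot: [[-0.989, -0.146, 0.0], [-0.146, 0.989, 0.0], [-0.0, 0.0, -1.0]]
contact_force: [0.1, 1.3, -0.3]
gripper_width: 0.0004
finger_force: 0.0
```

Run:
```python
from h import *
st();save(viewer.grab_frame("wrist"),"w2.png",(120,100,520,400),1.5)
```

```text
t 2.95 p [0.5008 0.0794 0.0146] psi -171.63 w 0.0004 F [ 0.0574  1.2514 -0.2895] ff 0.0 q [  1.4219   3.4866 -17.3731  69.1355   0.0007  -6.9488]
```

View pics/w2.png

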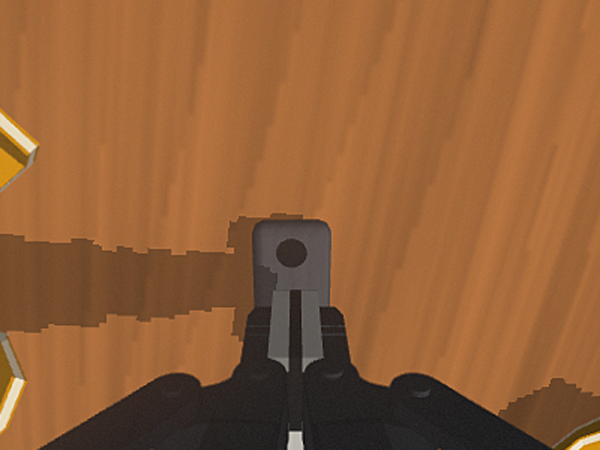

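The fingers closed flat above the key's body: the pads end at about (297,290) in the crop, on top of it. At part opening the tips stand farther back than when shut, so I raise, reopen and go lower.

Call:
step_arm(rows=[[0,0,-10,0,0],[0,0,0,0,0],[0,0,0,0,0],[0,0,0,0,0],[0,0,8,0,0],[0,0,6,0,0],[0,0,4,0,0],[0,0,0,0,0],[0,0,0,0,0]])

```text
clock: 3.9
ee_pos: [0.5003, 0.0794, 0.0061]
ee_rot: [[-0.989, -0.146, -0.001], [-0.146, 0.989, -0.0], [0.001, 0.0, -1.0]]
contact_force: [1.0, 0.6, 0.1]
gripper_width: 0.0424
finger_force: 0.0
```

Call:
step_arm(rows=[[0,0,0,0,1],[0,0,0,0,1],[0,0,0,0,1],[0,0,0,0,1]])

```text
clock: 4.3
ee_pos: [0.5009, 0.0794, 0.0067]
ee_rot: [[-0.989, -0.146, 0.0], [-0.146, 0.989, -0.0], [-0.0, -0.0, -1.0]]
contact_force: [0.3, 0.4, 0.5]
gripper_width: 0.0001
finger_force: 0.0
```

Run:
```python
from h import *
K,d,_,_=cam("wrist"); c=viewer.calibration("wrist")['T_tool_cam']; W=np.linalg.inv(c)
for z in [-.03,-.02,-.01,0,.011]:
    print(z,proj((K,d,W[:3,:3],W[:3,3]),[[0.011,0,z],[0,0,z],[-.011,0,z]]).tolist())
save(viewer.grab_frame("wrist"),"w3.png",(120,100,520,400),1.5)
S=viewer.grab_frame("scene"); save(S,"s3.png",(270,120,430,240),4)
```

```text
-0.03 [[314.56694360039506, 309.6328230763202], [314.6251979141731, 332.8996644598068], [314.68120226441766, 354.91613131961026]]
-0.02 [[314.7035811947354, 297.55523799349754], [314.7544946842451, 319.7271069063088], [314.8035961871036, 340.7922092429351]]
-0.01 [[314.82435227153024, 286.8901095817792], [314.86922102249144, 308.05075216076915], [314.9126104635881, 328.2257379161256]]
0 [[314.93183988831737, 277.4058475809815], [314.9716744746878, 297.63274233465387], [315.01028654501516, 316.97688668790715]]
0.011 [[315.0371763974092, 268.1184912798185], [315.07238969561155, 287.39992489176853], [315.10659921239966, 305.8947660903614]]
```

View pics/s3.png

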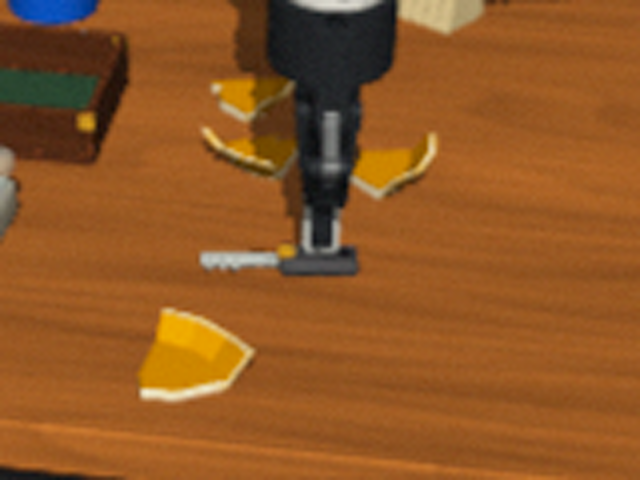

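The scene crop shows the shut fingertips at about (322,248), resting at or just above the top of the key's body (280–357, 262). The real tips therefore stand behind the reported TCP by at least 4 mm, and the wrist picture suggests about 16 mm. I lower in stages, watching the force.

Call:
step_arm(rows=[[0,0,-10,0,0],[0,0,0,0,0],[0,0,0,0,0],[0,0,0,0,0],[0,0,8,0,0],[0,0,6,0,0],[0,0,4,0,0],[0,0,0,0,0]])

```text
clock: 5.2
ee_pos: [0.4994, 0.0794, -0.003]
ee_rot: [[-0.989, -0.146, -0.003], [-0.146, 0.989, -0.0], [0.003, 0.0, -1.0]]
contact_force: [0.0, 0.1, -0.3]
gripper_width: 0.0429
finger_force: 0.0
```

Call:
step_arm(rows=[[0,0,2,0,0],[0,0,0,0,0],[0,0,0,0,1],[0,0,0,0,1],[0,0,0,0,1],[0,0,0,0,1]])

```text
clock: 5.8
ee_pos: [0.5012, 0.0794, -0.003]
ee_rot: [[-0.989, -0.146, 0.001], [-0.146, 0.989, 0.0], [-0.001, -0.0, -1.0]]
contact_force: [0.2, -0.2, 2.2]
gripper_width: 0.0236
finger_force: 49.4
```

Run:
```python
from h import *
st(); save(viewer.grab_frame("wrist"),"w4.png",(220,150,420,350),3)
```

```text
t 5.8 p [ 0.5012  0.0794 -0.003 ] psi -171.62 w 0.0236 F [ 0.2302 -0.2086  2.19  ] ff 49.37155544757843 q [  1.4277   4.3782 -18.5428  67.0191   0.0003  -6.9519]
```

View pics/w4.png

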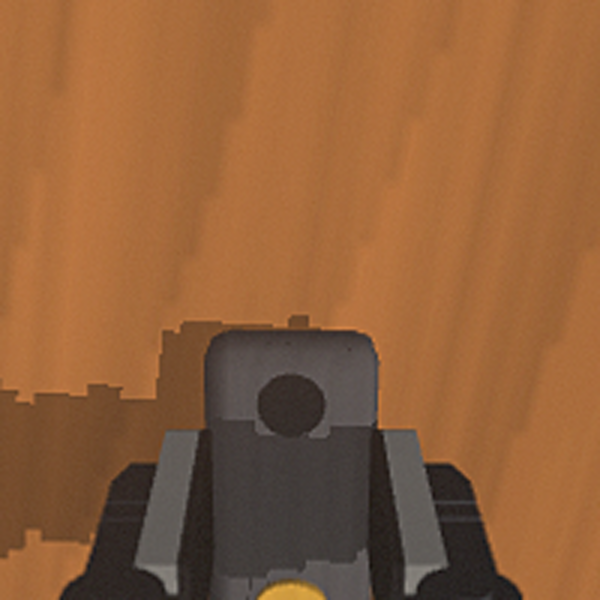

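Gripped: width 23.6 mm, 49 N, and the dark body sits between the pads. Next I lift and carry it to the box.

Call:
step_arm(rows=[[0,0,-5,0,1],[0,0,-15,0,1],[0,0,-25,0,1],[0,0,-30,0,1],[0,0,-30,0,1],[0,0,0,0,1]], squeeze=70)

```text
clock: 6.45
ee_pos: [0.504, 0.0795, 0.1065]
ee_rot: [[-0.989, -0.146, 0.009], [-0.146, 0.989, 0.0], [-0.009, -0.001, -1.0]]
contact_force: [0.0, -0.1, -0.1]
gripper_width: 0.0229
finger_force: 68.8
```

Run:
```python
from h import *
st(); plan(.71,-.0595,.102,90,12,g=1)
```

```text
t 6.45 p [0.504  0.0795 0.1065] psi -171.62 w 0.0229 F [ 0.0489 -0.1041 -0.0576] ff 68.75775575637817 q [ 1.4252  0.3034 -9.9136 79.277   0.001  -6.9516]
[[-15, -14, 0, np.float64(0.14), 1], [-17, -12, 1, np.float64(0.15), 1], [-19, -9, 0, np.float64(0.14), 1], [-20, -6, 0, np.float64(0.14), 1], [-20, -3, 1, np.float64(0.15), 1], [-21, -1, 0, np.float64(0.14), 1], [-20, 3, 1, np.float64(0.14), 1], [-20, 5, 0, np.float64(0.14), 1], [-19, 8, 0, np.float64(0.15), 1], [-18, 11, 1, np.float64(0.14), 1], [-16, 13, 0, np.float64(0.14), 1], [-14, 15, 0, np.float64(0.15), 1]] end [ 0.7095 -0.0596  0.1025] -270.2
```

Call:
step_arm(rows=[[-15,-14,0,0.14,1],[-17,-12,1,0.15,1],[-19,-9,0,0.14,1],[-20,-6,0,0.14,1],[-20,-3,1,0.15,1],[-21,-1,0,0.14,1],[-20,3,1,0.14,1],[-20,5,0,0.14,1],[-19,8,0,0.15,1],[-18,11,1,0.14,1],[-16,13,0,0.14,1],[-14,15,0,0.15,1]])

```text
clock: 7.65
ee_pos: [0.7058, -0.06, 0.0951]
ee_rot: [[0.009, 1.0, -0.003], [1.0, -0.009, 0.001], [0.001, -0.003, -1.0]]
contact_force: [-0.2, -0.5, -0.8]
gripper_width: 0.023
finger_force: 68.8
```

Call:
step_arm(rows=[[0,0,0,0,1],[0,0,0,0,1]])

```text
clock: 7.85
ee_pos: [0.7051, -0.0595, 0.0955]
ee_rot: [[0.001, 1.0, -0.003], [1.0, -0.001, 0.001], [0.001, -0.003, -1.0]]
contact_force: [-1.0, -0.1, -0.1]
gripper_width: 0.0227
finger_force: 68.9
```

Run:
```python
from h import *
st(); save(viewer.grab_frame("wrist"),"w5.png")
```

```text
t 7.85 p [ 0.7051 -0.0595  0.0955] psi 89.94 w 0.0227 F [-0.9849 -0.0883 -0.1122] ff 68.85496258735657 q [-10.2568  31.3559  26.357   85.2073   0.0223  79.8014]
```

View pics/w5.png

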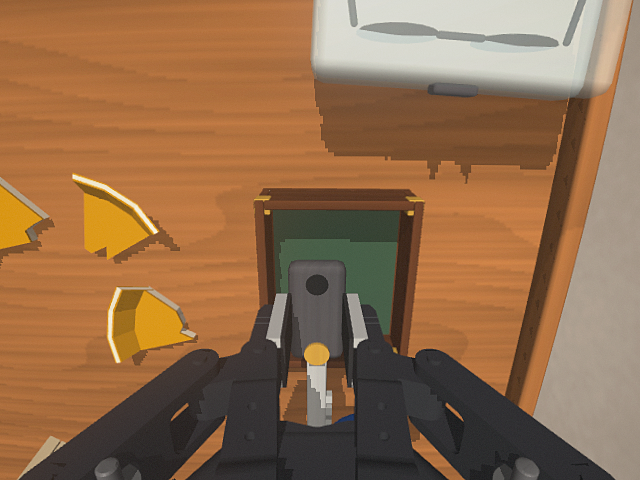

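The key is held straight above the box: body at (317,300), box rim corners at (262,200) and (415,200). I check the box position against the wrist pose before lowering.

Run:
```python
from h import *
C=cam("wrist")
for p in [(256,202),(421,202),(272,211),(400,211)]: print(atz(C,p,.04))
```

```text
[ 0.6682 -0.0226  0.04  ]
[ 0.7694 -0.0226  0.04  ]
[ 0.6778 -0.0283  0.04  ]
[ 0.7569 -0.0283  0.04  ]
```

Call:
step_arm(rows=[[0,5,8,0,1],[0,0,12,0,1],[0,0,12,0,1],[0,0,0,0,1],[0,0,0,0,1]])

```text
clock: 8.4
ee_pos: [0.7101, -0.0594, 0.0641]
ee_rot: [[0.003, 1.0, -0.003], [1.0, -0.003, 0.0], [0.0, -0.003, -1.0]]
contact_force: [-0.3, -0.6, -0.1]
gripper_width: 0.0229
finger_force: 68.9
```

Call:
step_arm(rows=[[0,0,12,0,1],[0,0,12,0,1],[0,0,12,0,1],[0,0,10,0,1],[0,0,6,0,1],[0,0,4,0,1],[0,0,0,0,1],[0,0,0,0,1]])

```text
clock: 9.2
ee_pos: [0.7115, -0.0597, 0.0099]
ee_rot: [[0.003, 1.0, 0.001], [1.0, -0.003, -0.0], [-0.0, 0.001, -1.0]]
contact_force: [-1.0, -0.7, -0.9]
gripper_width: 0.0226
finger_force: 68.9
```

Call:
step_arm(rows=[[0,0,1,0,1],[0,0,0,0,1],[0,0,0,0,0.25],[0,0,0,0,0.25],[0,0,0,0,0.25],[0,0,-5,0,0.25],[0,0,-10,0,0.25],[0,0,-20,0,0.25],[0,0,-30,0,0.25],[0,0,-30,0,0.25],[0,0,-20,0,0],[0,0,0,0,0]])

```text
clock: 10.4
ee_pos: [0.7142, -0.0602, 0.1301]
ee_rot: [[0.003, 1.0, 0.01], [1.0, -0.003, -0.002], [-0.002, 0.01, -1.0]]
contact_force: [0.9, 0.5, 1.1]
gripper_width: 0.0431
finger_force: 0.0
```

Run:
```python
from h import *
st()
a=viewer.grab_frame("wrist");t=viewer.grab_frame("top")
a=cv2.resize(a[150:480,150:500],(400,377)); b=cv2.resize(t[180:330,180:340],(400,375))
cv2.imwrite("pics/c6.png",np.hstack([a[:375],b]))
```

```text
t 10.4 p [ 0.7142 -0.0602  0.1301] psi 89.83 w 0.0431 F [0.889  0.5076 1.0595] ff 0.0 q [-10.1743  31.8553  30.9834  88.538   -0.0004  79.9953]
```

View pics/c6.png

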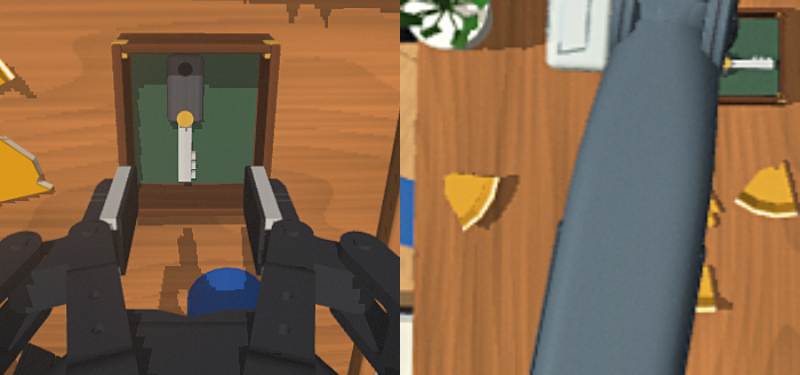

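The key lies flat and lengthways in the box, with its body and tip clear of the walls. Next is the brush.

Run:
```python
from h import *
plan(.482,-.318,.15,148.6,11)
```

```text
[[-24, -21, -2, np.float64(-0.09), -1], [-21, -23, -3, np.float64(-0.1), -1], [-19, -25, -2, np.float64(-0.09), -1], [-17, -26, -2, np.float64(-0.09), -1], [-15, -28, -3, np.float64(-0.1), -1], [-11, -29, -2, np.float64(-0.09), -1], [-9, -30, -2, np.float64(-0.09), -1], [-6, -31, -3, np.float64(-0.1), -1], [-3, -31, -2, np.float64(-0.09), -1], [0, -32, -2, np.float64(-0.09), -1], [2, -31, -3, np.float64(-0.1), -1]] end [ 0.4824 -0.318   0.1505] 148.8
```

Call:
step_arm(rows=[[-24,-21,-2,-0.09,-1],[-21,-23,-3,-0.1,-1],[-19,-25,-2,-0.09,-1],[-17,-26,-2,-0.09,-1],[-15,-28,-3,-0.1,-1],[-11,-29,-2,-0.09,-1],[-9,-30,-2,-0.09,-1],[-6,-31,-3,-0.1,-1],[-3,-31,-2,-0.09,-1],[0,-32,-2,-0.09,-1],[2,-31,-3,-0.1,-1],[0,0,0,0,-1]])

```text
clock: 11.7
ee_pos: [0.4786, -0.3199, 0.1475]
ee_rot: [[-0.854, 0.52, -0.004], [0.52, 0.854, 0.001], [0.004, -0.001, -1.0]]
contact_force: [-0.6, 0.3, -0.4]
gripper_width: 0.0856
finger_force: 0.0
```

Call:
step_arm(rows=[[0,0,0,0,-1],[0,0,0,0,-1]])

```text
clock: 11.9
ee_pos: [0.4816, -0.3168, 0.148]
ee_rot: [[-0.856, 0.517, -0.002], [0.517, 0.856, 0.002], [0.002, 0.001, -1.0]]
contact_force: [-0.5, 0.1, 0.4]
gripper_width: 0.0851
finger_force: 0.0
```

Run:
```python
from h import *
st(); im=viewer.grab_frame("wrist"); C=cam("wrist")
u=ax(np.radians(148.6)); v=np.array([-u[1],u[0]]); o=np.array([.5335,-.3495])
P=[[*(o+u*a+v*b),z] for a,b,z in [(120,17,66),(120,-17,66),(5,17,66),(5,-17,66),(120,24,0),(120,-24,0)] for a,b,z in [(a/1000,b/1000,z/1000)]]
pr=proj(C,P); print(pr)
cv2.imwrite("pics/w7raw.png",im)
for p in pr: cv2.circle(im,tuple(np.round(p).astype(int)),3,(0,0,255),1)
t=viewer.grab_frame("top"); t=cv2.resize(t[230:320,180:350],None,fx=2.8,fy=2.8)
big=np.zeros((600,800,3),np.uint8); big[:348,:464]=cv2.resize(im,(464,348)); big[348:600,:476]=t[:252]
cv2.imwrite("pics/w7.png",big[:, :480])
```

```text
t 11.9 p [ 0.4816 -0.3168  0.148 ] psi 148.84 w 0.0851 F [-0.4544  0.1011  0.432 ] ff 0.0 q [-40.0176  10.3238   5.5665  85.3864   0.0271  -8.8594]
[[288.131  158.7433]
 [339.4708 158.9792]
 [291.3759 311.1468]
 [335.5694 311.3301]
 [285.8258 150.0688]
 [342.8832 150.3344]]
```

View pics/w7.png

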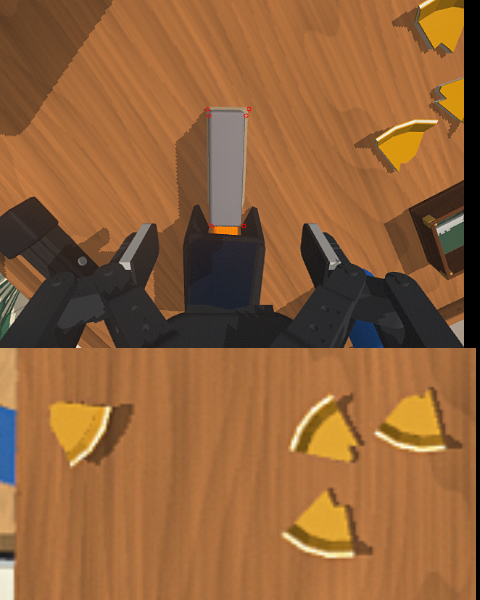

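The wrist view shows the brush head between the open fingers, with block corners about 5 mm farther out than my model and lateral alignment within 1 mm. The top crop shows all four pieces unmoved. I descend and grip the head.

Call:
step_arm(rows=[[0,0,20,0,-1],[0,0,25,0,-1],[0,0,25,0,-1],[0,0,16,0,-1],[0,0,10,0,-1],[0,0,0,0,-1],[0,0,0,0,1],[0,0,0,0,1],[0,0,0,0,1],[0,0,0,0,1],[0,0,0,0,1],[0,0,0,0,1]], squeeze=60)

```text
clock: 13.2
ee_pos: [0.4846, -0.3175, 0.0579]
ee_rot: [[-0.856, 0.516, 0.007], [0.516, 0.856, -0.001], [-0.006, 0.003, -1.0]]
contact_force: [-0.1, 1.0, 0.0]
gripper_width: 0.0001
finger_force: 0.0
```

Shut above the head, so the tips trail the TCP by at least 8 mm at this width. I raise, reopen and go lower, to TCP z of about 0.035.

Call:
step_arm(rows=[[0,0,-15,0,-1],[0,0,0,0,-1],[0,0,0,0,-1],[0,0,0,0,-1],[0,0,0,0,-1],[0,0,12,0,-1],[0,0,12,0,-1],[0,0,10,0,-1],[0,0,4,0,-1],[0,0,0,0,-1]])

```text
clock: 14.2
ee_pos: [0.4808, -0.317, 0.0287]
ee_rot: [[-0.856, 0.517, -0.002], [0.517, 0.856, 0.002], [0.003, 0.0, -1.0]]
contact_force: [-0.4, 0.2, -0.5]
gripper_width: 0.0855
finger_force: 0.0
```

Call:
step_arm(rows=[[0,0,0,0,1],[0,0,0,0,1],[0,0,0,0,1],[0,0,0,0,1],[0,0,0,0,1]])

```text
clock: 14.7
ee_pos: [0.482, -0.3188, 0.0316]
ee_rot: [[-0.856, 0.518, 0.001], [0.518, 0.856, -0.002], [-0.002, -0.001, -1.0]]
contact_force: [-0.7, -1.6, 3.1]
gripper_width: 0.0329
finger_force: 62.4
```

Gripped at 33 mm. I lift slightly and draw it straight out along tool +x.

Call:
step_arm(rows=[[0,0,-3,0,1],[6,0,0,0,1],[12,0,0,0,1],[16,0,0,0,1],[16,0,0,0,1],[16,0,0,0,1],[16,0,0,0,1],[16,0,0,0,1],[16,0,0,0,1],[16,0,0,0,1],[14,0,0,0,1],[0,0,0,0,1]], squeeze=80)

```text
clock: 15.9
ee_pos: [0.3562, -0.241, 0.0321]
ee_rot: [[-0.856, 0.517, -0.003], [0.517, 0.856, 0.003], [0.004, 0.001, -1.0]]
contact_force: [0.3, 0.0, -3.4]
gripper_width: 0.0327
finger_force: 79.8
```

Run:
```python
from h import *
st()
t=viewer.grab_frame("top"); cv2.imwrite("pics/t8.png",t)
# orange handle pixels
h=cv2.cvtColor(t,cv2.COLOR_BGR2HSV); m=cv2.inRange(h,(5,200,150),(14,255,255)); m[:,530:]=0;m[:220]=0
n,l,s,c=cv2.connectedComponentsWithStats(m)
T=cam("top")
for i in range(1,n):
    if s[i,4]>25: print(s[i],c[i],atz(T,c[i],.064))
# pieces yellow
m=cv2.inRange(h,(18,180,120),(28,255,255)); n,l,s,c=cv2.connectedComponentsWithStats(m)
for i in range(1,n):
    if s[i,4]>25: print("Y",s[i],c[i],atz(T,c[i],.008))
```

```text
t 15.9 p [ 0.3562 -0.241   0.0321] psi 148.85 w 0.0327 F [ 0.2962  0.0241 -3.3607] ff 79.82056933629792 q [-43.0472  -8.6944 -27.0235  71.9245   0.0198 -11.8935]
[377 282  28  38 323] [391.9721 298.5759] [ 0.4552 -0.3001  0.064 ]
Y [316 245  22  20 272] [327.886  255.9485] [ 0.572  -0.1297  0.008 ]
Y [198 249  19  21 261] [206.4598 257.2567] [0.5674 0.2085 0.008 ]
Y [288 249  20  22 255] [297.5216 260.6078] [ 0.5589 -0.0458  0.008 ]
Y [286 281  20  21 271] [295.8635 292.9889] [ 0.4695 -0.0416  0.008 ]
```

The brush is clear of the stand (handle centre at (0.455,-0.300)) and the pieces are unmoved. I lift a little and turn it so its head points away from the robot.

Call:
step_arm(rows=[[0,0,-8,0,1],[0,0,0,0.08,1],[0,0,0,0.12,1],[0,0,0,0.13,1],[0,0,0,0.13,1],[0,0,0,0.13,1],[0,0,0,0.13,1],[0,0,0,0.13,1],[0,0,0,0.13,1],[0,0,0,0.13,1],[0,0,0,0.13,1],[0,0,0,0.13,1]])

```text
clock: 17.15
ee_pos: [0.3596, -0.244, 0.0422]
ee_rot: [[0.341, 0.94, 0.001], [0.94, -0.341, -0.001], [-0.0, 0.001, -1.0]]
contact_force: [-0.8, -0.2, -3.4]
gripper_width: 0.0329
finger_force: 79.6
```

Call:
step_arm(rows=[[0,0,0,0.13,1],[0,0,0,0.13,1],[0,0,0,0.13,1],[0,0,0,0.13,1],[0,0,0,0.13,1],[0,0,0,0.13,1],[0,0,0,0.13,1],[0,0,0,0.13,1],[0,0,0,0.1,1],[0,0,0,0.09,1],[0,0,0,0,1],[0,0,0,0,1]])

```text
clock: 18.35
ee_pos: [0.3592, -0.2438, 0.042]
ee_rot: [[1.0, -0.0, 0.001], [-0.0, -1.0, -0.001], [0.001, 0.001, -1.0]]
contact_force: [0.9, 0.5, -2.2]
gripper_width: 0.0326
finger_force: 79.7
```

Call:
step_arm(rows=[[12,0,0,0,1],[22,0,0,0,1],[22,0,0,0,1],[16,0,0,0,1],[8,0,0,0,1],[0,0,4,0,1],[0,0,4,0,1],[0,0,2,0,1],[0,0,1,0,1],[0,0,0,0,1],[0,0,0,0,1]])

```text
clock: 19.45
ee_pos: [0.4378, -0.2431, 0.0315]
ee_rot: [[1.0, -0.002, -0.0], [-0.002, -1.0, 0.001], [-0.0, -0.001, -1.0]]
contact_force: [-3.2, 2.0, 6.1]
gripper_width: 0.0325
finger_force: 80.6
```

Call:
step_arm(rows=[[0,0,0,0,-1],[0,0,0,0,-1],[0,0,0,0,-1],[0,0,0,0,-1],[0,0,0,0,-1],[0,0,-20,0,-1],[0,0,-30,0,-1],[0,0,-40,0,-1],[0,0,-30,0,-1],[0,0,0,0,-1],[0,0,0,0,-1]])

```text
clock: 20.55
ee_pos: [0.4392, -0.244, 0.1514]
ee_rot: [[1.0, -0.002, 0.002], [-0.002, -1.0, -0.001], [0.002, 0.001, -1.0]]
contact_force: [-0.8, 0.4, -0.7]
gripper_width: 0.0855
finger_force: 0.0
```

```bash
cat >> h.py <<'E'
def blobs(z_handle=.064,verbose=True):
    t=viewer.grab_frame("top"); T=cam("top"); h=cv2.cvtColor(t,cv2.COLOR_BGR2HSV)
    r={}
    for nm,lo,hi,z in [("H",(5,200,150),(14,255,255),z_handle),("Y",(18,180,120),(28,255,255),.008)]:
        m=cv2.inRange(h,lo,hi); m[:,530:]=0; m[:180]=0; m[400:]=0
        n,l,s,c=cv2.connectedComponentsWithStats(m)
        for i in range(1,n):
            if s[i,4]>15:
                ys,xs=np.nonzero(l==i); P=np.array([atz(T,p,z)[:2] for p in zip(xs,ys)])
                d=np.linalg.svd(P-P.mean(0),full_matrices=False)[2][0]
                print(nm,s[i,4],P.mean(0),"box",P.min(0),P.max(0),"dir",round(np.degrees(np.arctan2(d[1],d[0]))%180,1))
    return t
E
python3 - <<'E'
from h import *
st(); blobs()
plan(.33,-.244,.14,180,22)
E
```

```text
t 20.55 p [ 0.4392 -0.244   0.1514] psi -0.12 w 0.0855 F [-0.7856  0.404  -0.7056] ff 0.0 q [-36.7064  -1.0258  -6.1125  84.7826  -0.0031 143.4185]
Y 283 [ 0.607  -0.0687] box [ 0.5745 -0.0913] [ 0.6356 -0.0358] dir 173.1
Y 273 [ 0.5719 -0.1298] box [ 0.5497 -0.1549] [ 0.6024 -0.0969] dir 61.4
Y 261 [0.5674 0.2085] box [0.5347 0.1817] [0.5905 0.2328] dir 166.4
Y 272 [ 0.4696 -0.0416] box [ 0.4475 -0.0669] [ 0.4998 -0.0143] dir 40.2
[[-5, 0, 0, np.float64(0.14), -1], [-5, 1, 1, np.float64(0.15), -1], [-5, 1, 0, np.float64(0.14), -1], [-4, 2, 1, np.float64(0.14), -1], [-4, 3, 0, np.float64(0.14), -1], [-4, 3, 1, np.float64(0.15), -1], [-3, 4, 0, np.float64(0.14), -1], [-3, 4, 1, np.float64(0.14), -1], [-2, 4, 0, np.float64(0.14), -1], [-1, 5, 0, np.float64(0.15), -1], [-1, 5, 1, np.float64(0.14), -1], [0, 5, 0, np.float64(0.14), -1], [1, 5, 1, np.float64(0.15), -1], [2, 4, 0, np.float64(0.14), -1], [2, 5, 1, np.float64(0.14), -1], [2, 4, 0, np.float64(0.14), -1], [4, 4, 1, np.float64(0.15), -1], [3, 3, 0, np.float64(0.14), -1], [4, 3, 1, np.float64(0.14), -1], [5, 2, 0, np.float64(0.14), -1], [5, 1, 0, np.float64(0.15), -1], [4, 1, 1, np.float64(0.14), -1]] end [ 0.3304 -0.2436  0.1399] -180.0
```

One piece has been knocked to (0.607,-0.069); the rest are unmoved. I now go over the handle and turn the tool back half a turn.

Call:
step_arm(rows=[[-36,0,0,0,-1],[-38,0,0,0,-1],[-36,0,0,0,-1],[0,0,0,-0.14,-1],[0,0,0,-0.14,-1],[0,0,0,-0.14,-1],[0,0,0,-0.14,-1],[0,0,0,-0.14,-1],[0,0,0,-0.14,-1],[0,0,0,-0.14,-1],[0,0,0,-0.14,-1],[0,0,0,-0.14,-1]])

```text
clock: 21.8
ee_pos: [0.3275, -0.2422, 0.1481]
ee_rot: [[0.302, 0.953, -0.003], [0.953, -0.302, 0.003], [0.002, -0.004, -1.0]]
contact_force: [-0.6, -0.6, -1.3]
gripper_width: 0.0854
finger_force: 0.0
```

Call:
step_arm(rows=[[0,0,0,-0.14,-1],[0,0,0,-0.14,-1],[0,0,0,-0.14,-1],[0,0,0,-0.14,-1],[0,0,0,-0.14,-1],[0,0,0,-0.14,-1],[0,0,0,-0.14,-1],[0,0,0,-0.14,-1],[0,0,0,-0.14,-1],[0,0,0,-0.14,-1],[0,0,0,-0.14,-1],[0,0,0,-0.14,-1]])

```text
clock: 23.0
ee_pos: [0.3275, -0.2422, 0.1481]
ee_rot: [[-0.98, 0.197, -0.003], [0.197, 0.98, 0.003], [0.004, 0.002, -1.0]]
contact_force: [0.5, 0.0, -0.3]
gripper_width: 0.0855
finger_force: 0.0
```

Call:
step_arm(rows=[[0,0,0,-0.14,-1],[0,0,0,-0.06,-1],[0,0,0,0,-1],[0,0,0,0,-1]])

```text
clock: 23.4
ee_pos: [0.3279, -0.2426, 0.149]
ee_rot: [[-1.0, 0.005, -0.002], [0.005, 1.0, 0.002], [0.002, 0.002, -1.0]]
contact_force: [-0.1, -0.3, -0.5]
gripper_width: 0.0854
finger_force: 0.0
```

Run:
```python
from h import *
st(); o=ctrl.get_obs(); im=viewer.grab_frame("wrist"); C=cam("wrist",o)
h=cv2.cvtColor(im,cv2.COLOR_BGR2HSV); m=cv2.inRange(h,(5,200,130),(14,255,255))
n,l,s,c=cv2.connectedComponentsWithStats(m)
i=1+np.argmax(s[1:,4]); print(s[i],c[i])
ys,xs=np.nonzero(l==i); P=np.array([atz(C,p,.064)[:2] for p in list(zip(xs,ys))[::20]])
d=np.linalg.svd(P-P.mean(0),full_matrices=False)[2][0]
print(P.mean(0),P.min(0),P.max(0),np.degrees(np.arctan2(d[1],d[0])))
cv2.imwrite("pics/w9.png",im)
```

```text
t 23.4 p [ 0.3279 -0.2426  0.149 ] psi 179.7 w 0.0854 F [-0.1155 -0.3139 -0.5107] ff 0.0 q [-45.9364 -15.0259 -18.8806  86.3105  -0.0009 -45.6411]
[ 301  167   41  138 2366] [313.9679 232.8935]
[ 0.3231 -0.2437] [ 0.2753 -0.2525] [ 0.3797 -0.2251] -1.4372806963336642
```

The handle measures x 0.275–0.380 at y -0.244, right under the tool. I descend and grip it.

Call:
step_arm(rows=[[0,-1,25,0,-1],[0,0,25,0,-1],[0,0,25,0,-1],[0,0,20,0,-1],[0,0,14,0,-1],[0,0,7,0,-1],[0,0,0,0,-1],[0,0,0,0,1],[0,0,0,0,1],[0,0,0,0,1],[0,0,0,0,1],[0,0,0,0,1]], squeeze=80)

```text
clock: 24.65
ee_pos: [0.329, -0.2445, 0.0355]
ee_rot: [[-1.0, 0.004, 0.001], [0.004, 1.0, -0.0], [-0.001, -0.0, -1.0]]
contact_force: [-1.3, 1.5, 4.4]
gripper_width: 0.0264
finger_force: 80.5
```

Call:
step_arm(rows=[[0,0,0,0,1],[0,0,0,0,1]], squeeze=100)

```text
clock: 24.85
ee_pos: [0.3289, -0.2445, 0.0355]
ee_rot: [[-1.0, 0.004, 0.001], [0.004, 1.0, -0.001], [-0.001, -0.001, -1.0]]
contact_force: [-1.5, 1.3, 5.1]
gripper_width: 0.026
finger_force: 100.9
```

Run:
```python
from h import *
st()
```

```text
t 24.85 p [ 0.3289 -0.2445  0.0355] psi 179.79 w 0.026 F [-1.4849  1.3187  5.0514] ff 100.86413383483887 q [-46.0318 -12.4594 -29.8407  72.5591   0.0168 -45.825 ]
```

Gripped on the handle. The fingertips stay above z≈0.043, clear over the 24 mm pieces. I slide the brush to the start of the first pass, head toward +x, and cant it so its tip leads.

Call:
step_arm(rows=[[0,0,-1,0,1],[-10,0,0,0,1],[-18,-1,0,0,1],[-20,-1,0,0,1],[-20,-1,0,0,1],[-20,-1,0,0,1],[-20,-1,0,0,1],[-20,-1,0,0,1],[-18,0,0,0,1],[0,0,0,-0.07,1],[0,0,0,-0.07,1],[0,0,0,0,1]])

```text
clock: 26.05
ee_pos: [0.4758, -0.2516, 0.0357]
ee_rot: [[-0.991, -0.135, 0.002], [-0.135, 0.991, -0.001], [-0.002, -0.002, -1.0]]
contact_force: [2.0, -1.1, 0.2]
gripper_width: 0.0257
finger_force: 100.3
```

Run:
```python
from h import *
st(); t=blobs(); o=ctrl.get_obs(); w=viewer.grab_frame("wrist")
big=np.zeros((460,800,3),np.uint8); big[:300,:400]=cv2.resize(w,(400,300)); b=cv2.resize(t[190:330,180:440],None,fx=2.9,fy=2.9); 
big=np.zeros((720,754,3),np.uint8);big=cv2.vconcat([cv2.resize(b,(560,301)),cv2.resize(w,(560,290))[:, :]]);cv2.imwrite("pics/c10.png",big)
```

```text
t 26.05 p [ 0.4758 -0.2516  0.0357] psi -172.22 w 0.0257 F [ 1.9688 -1.1214  0.2274] ff 100.31773209571838 q [-35.0051   6.9547 -11.1466  71.7589  -0.0025 -42.7849]
H 22 [ 0.5247 -0.2457] box [ 0.5181 -0.2549] [ 0.5287 -0.2308] dir 92.6
Y 284 [ 0.607  -0.0688] box [ 0.5745 -0.0913] [ 0.6356 -0.0358] dir 178.2
Y 276 [ 0.5718 -0.1292] box [ 0.5497 -0.1549] [ 0.6024 -0.0969] dir 73.2
Y 261 [0.5674 0.2085] box [0.5347 0.1817] [0.5905 0.2328] dir 166.4
Y 273 [ 0.4696 -0.0415] box [ 0.4475 -0.0669] [ 0.5026 -0.0143] dir 38.8
```

View pics/c10.png

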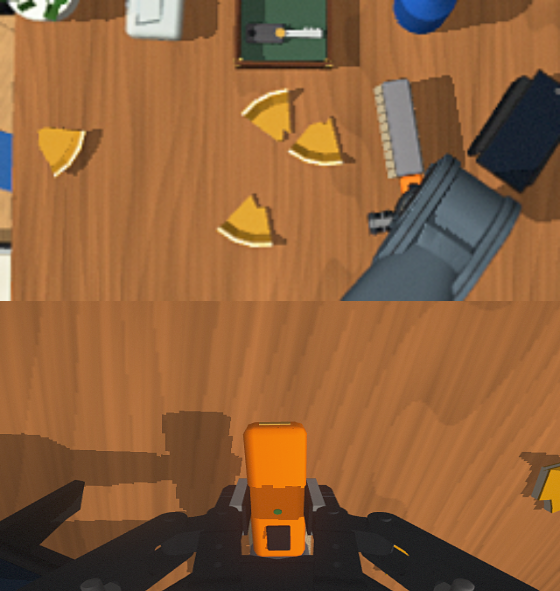

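The top crop shows the brush head at (398,128), canted toward the pieces, with the two right-hand pieces ahead of it and the key still in the box. The wrist crop shows the handle centred between the pads. Sweep now.

Call:
step_arm(rows=[[-2,12,0,0,1],[-2,18,0,0,1],[-2,20,0,0,1],[-2,20,0,0,1],[-2,20,0,0,1],[-2,20,0,0,1],[-2,20,0,0,1],[-2,20,0,0,1],[-2,20,0,0,1],[-2,20,0,0,1],[-2,20,0,0,1],[-2,20,0,0,1]])

```text
clock: 27.35
ee_pos: [0.4661, -0.0191, 0.0358]
ee_rot: [[-0.991, -0.135, -0.001], [-0.135, 0.991, -0.003], [0.001, -0.003, -1.0]]
contact_force: [-0.5, -3.5, 2.1]
gripper_width: 0.0257
finger_force: 100.4
```

Run:
```python
from h import *
st(); t=blobs(); cv2.imwrite("pics/t11.png",t)
```

```text
t 27.35 p [ 0.4661 -0.0191  0.0358] psi -172.26 w 0.0257 F [-0.5449 -3.5431  2.0606] ff 100.36906599998474 q [-10.4773  -3.4868 -21.8255  71.6658  -0.1643 -18.2144]
Y 561 [0.5893 0.0559] box [0.541  0.0193] [0.6355 0.0926] dir 23.8
Y 262 [0.5675 0.2086] box [0.5347 0.1817] [0.5905 0.2328] dir 170.4
```

Both pieces are moving ahead of the brush (x 0.54–0.64, y 0.02–0.09). I continue over the edge.

Call:
step_arm(rows=[[-2,20,0,0,1],[-2,20,0,0,1],[-2,20,0,0,1],[-2,20,0,0,1],[-2,20,0,0,1],[-2,20,0,0,1]])

```text
clock: 28.0
ee_pos: [0.4618, 0.1001, 0.0357]
ee_rot: [[-0.991, -0.134, -0.001], [-0.134, 0.991, -0.004], [0.001, -0.004, -1.0]]
contact_force: [-0.1, -5.0, 3.5]
gripper_width: 0.0259
finger_force: 100.5
```

Run:
```python
from h import *
st(); t=blobs(); cv2.imwrite("pics/t12.png",t)
```

```text
t 28.0 p [0.4618 0.1001 0.0357] psi -172.29 w 0.0259 F [-0.1284 -4.9786  3.5292] ff 100.49249410629272 q [  4.2585  -2.5117 -20.8968  71.6633  -0.2362  -3.4564]
H 23 [0.5071 0.1003] box [0.4984 0.0951] [0.5145 0.1114] dir 32.1
H 40 [0.4214 0.0899] box [0.4103 0.0837] [0.4345 0.1025] dir 150.9
Y 805 [0.5778 0.1923] box [0.5318 0.1418] [0.6298 0.2527] dir 99.6
Y 268 [ 0.4695 -0.0407] box [ 0.4475 -0.0669] [ 0.5026 -0.0144] dir 38.6
```

Call:
step_arm(rows=[[-2,16,0,0,1],[-2,18,0,0,1],[-2,20,0,0,1],[-2,20,0,0,1],[-2,20,0,0,1],[-2,20,0,0,1],[-2,20,0,0,1],[-2,20,0,0,1],[-1,10,0,0,1],[0,0,0,0,1],[0,0,0,0,1]])

```text
clock: 29.15
ee_pos: [0.4563, 0.2664, 0.0357]
ee_rot: [[-0.991, -0.137, -0.002], [-0.137, 0.991, 0.003], [0.001, 0.003, -1.0]]
contact_force: [-2.1, 1.1, 4.9]
gripper_width: 0.0256
finger_force: 101.0
```

Run:
```python
from h import *
st(); t=blobs(); cv2.imwrite("pics/t13.png",t)
```

```text
t 29.15 p [0.4563 0.2664 0.0357] psi -172.12 w 0.0256 F [-2.1367  1.1063  4.9042] ff 100.97269892692566 q [ 22.8957   5.6981 -12.5126  71.8279   0.1753  15.0111]
H 42 [0.497  0.2683] box [0.4785 0.2581] [0.5081 0.2833] dir 32.3
H 45 [0.4208 0.255 ] box [0.4057 0.2491] [0.4409 0.2683] dir 169.7
Y 88 [0.6397 0.296 ] box [0.6297 0.2711] [0.6467 0.3257] dir 96.1
Y 61 [0.5503 0.3251] box [0.5368 0.312 ] [0.5677 0.3356] dir 40.5
Y 281 [ 0.469 -0.04 ] box [ 0.4475 -0.0669] [ 0.4998 -0.0061] dir 60.1
```

The three pieces went over the edge. I slide back along the empty corridor, clear of the last piece at (0.469,-0.040).

Call:
step_arm(rows=[[0,-5,0,0.07,1],[-6,-15,0,0.07,1],[-6,-28,0,0,1],[-6,-32,0,0,1],[-6,-32,0,0,1],[0,-32,0,0,1],[0,-32,0,0,1],[0,-32,0,0,1],[0,-32,0,0,1],[0,-32,0,0,1],[0,-32,0,0,1],[0,-32,0,0,1]])

```text
clock: 30.4
ee_pos: [0.4817, -0.0695, 0.0356]
ee_rot: [[-1.0, 0.002, 0.002], [0.002, 1.0, 0.006], [-0.002, 0.006, -1.0]]
contact_force: [1.0, 4.3, 4.3]
gripper_width: 0.026
finger_force: 101.0
```

Call:
step_arm(rows=[[0,-30,0,0,1],[0,-25,0,0,1],[0,-15,0,0,1],[0,0,0,0,1]])

```text
clock: 30.8
ee_pos: [0.4814, -0.1422, 0.0356]
ee_rot: [[-1.0, 0.007, 0.001], [0.007, 1.0, -0.002], [-0.001, -0.002, -1.0]]
contact_force: [0.9, -2.3, 3.8]
gripper_width: 0.0254
finger_force: 100.5
```

Run:
```python
from h import *
st(); t=blobs(); cv2.imwrite("pics/t14.png",t)
```

```text
t 30.8 p [ 0.4814 -0.1422  0.0356] psi 179.59 w 0.0254 F [ 0.925  -2.2602  3.7821] ff 100.54051637649536 q [-24.0663   1.7404 -16.6817  71.5038  -0.0697 -23.6575]
Y 111 [0.6377 0.2987] box [0.6241 0.2711] [0.6467 0.3257] dir 101.2
Y 84 [0.5489 0.3208] box [0.5341 0.3062] [0.5677 0.3356] dir 55.4
Y 78 [0.5393 0.2862] box [0.5176 0.2716] [0.565 0.298] dir 29.1
Y 270 [ 0.4695 -0.0416] box [ 0.4475 -0.0669] [ 0.4998 -0.0143] dir 41.5
```

Three pieces are in the bin. I position the brush behind the fourth and cant it so that it drives the piece toward +y and slightly +x, well within the bin.

Call:
step_arm(rows=[[15,-2,0,0,1],[22,-2,0,0,1],[24,0,0,0,1],[24,0,0,0,1],[20,0,0,0,1],[10,0,0,0,1],[0,0,0,0.09,1],[0,0,0,0.09,1],[0,0,0,0.08,1],[0,0,0,0,1],[0,0,0,0,1]])

```text
clock: 31.95
ee_pos: [0.3667, -0.1425, 0.0355]
ee_rot: [[-0.966, 0.258, 0.0], [0.258, 0.966, 0.002], [0.0, 0.002, -1.0]]
contact_force: [0.9, 3.3, 3.4]
gripper_width: 0.0258
finger_force: 101.0
```

Call:
step_arm(rows=[[0,14,0,0,1],[0,20,0,0,1],[0,20,0,0,1],[0,20,0,0,1],[0,20,0,0,1],[0,20,0,0,1],[0,20,0,0,1]])

```text
clock: 32.65
ee_pos: [0.4012, -0.016, 0.0356]
ee_rot: [[-0.965, 0.262, -0.001], [0.262, 0.965, -0.007], [-0.001, -0.007, -1.0]]
contact_force: [-0.8, -4.6, 3.6]
gripper_width: 0.026
finger_force: 100.6
```

Run:
```python
from h import *
st(); t=blobs(); cv2.imwrite("pics/t15.png",t)
```

```text
t 32.65 p [ 0.4012 -0.016   0.0356] psi 164.83 w 0.026 F [-0.8089 -4.6069  3.6464] ff 100.62694430351257 q [-11.5508 -13.7067 -30.8494  72.8377  -0.3951   3.6147]
H 46 [ 0.4448 -0.0245] box [ 0.4325 -0.0364] [ 0.4537 -0.0098] dir 72.8
Y 111 [0.6377 0.2987] box [0.6241 0.2711] [0.6467 0.3257] dir 101.2
Y 84 [0.5489 0.3208] box [0.5341 0.3062] [0.5677 0.3356] dir 55.4
Y 77 [0.539  0.2861] box [0.5176 0.2716] [0.565 0.298] dir 29.8
Y 260 [0.4894 0.0114] box [ 0.4583 -0.0115] [0.519  0.0384] dir 17.1
```

Call:
step_arm(rows=[[0,14,0,0,1],[0,20,0,0,1],[0,20,0,0,1],[0,20,0,0,1],[0,20,0,0,1],[0,20,0,0,1],[0,20,0,0,1],[0,20,0,0,1],[0,20,0,0,1],[0,20,0,0,1]])

```text
clock: 33.7
ee_pos: [0.452, 0.1705, 0.0355]
ee_rot: [[-0.965, 0.262, -0.0], [0.262, 0.965, -0.007], [-0.002, -0.007, -1.0]]
contact_force: [-0.5, -6.7, 5.1]
gripper_width: 0.0259
finger_force: 100.8
```

Run:
```python
from h import *
st(); t=blobs(); cv2.imwrite("pics/t16.png",t)
```

```text
t 33.7 p [0.452  0.1705 0.0355] psi 164.81 w 0.0259 F [-0.5482 -6.6915  5.095 ] ff 100.76991319656372 q [ 12.9832  -0.8086 -19.2657  71.6606  -0.4079  28.1733]
H 51 [0.49   0.1577] box [0.4686 0.149 ] [0.5034 0.1736] dir 19.9
H 23 [0.4093 0.1759] box [0.4015 0.1673] [0.4204 0.189 ] dir 125.4
Y 110 [0.6377 0.2989] box [0.6241 0.2711] [0.6467 0.3257] dir 101.6
Y 83 [0.5488 0.3208] box [0.5341 0.3062] [0.5677 0.3356] dir 55.4
Y 241 [0.5396 0.1996] box [0.5098 0.1784] [0.5682 0.2266] dir 8.5
Y 79 [0.539  0.2862] box [0.5176 0.2716] [0.565 0.298] dir 29.8
```

Call:
step_arm(rows=[[0,14,0,0,1],[0,20,0,0,1],[0,20,0,0,1],[0,20,0,0,1],[0,20,0,0,1],[0,20,0,0,1],[0,20,0,0,1],[0,6,0,0,1],[0,0,0,0,1],[0,0,0,0,1],[0,0,0,0,1],[0,0,0,0,1]])

```text
clock: 34.95
ee_pos: [0.4888, 0.3078, 0.0354]
ee_rot: [[-0.965, 0.261, 0.001], [0.261, 0.965, 0.0], [-0.001, 0.0, -1.0]]
contact_force: [2.5, -0.7, 0.3]
gripper_width: 0.0262
finger_force: 100.4
```

Run:
```python
from h import *
st(); t=blobs(); cv2.imwrite("pics/t17.png",t)
```

```text
t 34.95 p [0.4888 0.3078 0.0354] psi 164.87 w 0.0262 F [ 2.5493 -0.6591  0.2642] ff 100.43304920196533 q [25.5509 12.7481 -4.5917 72.6163 -0.0103 40.6856]
H 58 [0.5233 0.2953] box [0.5024 0.2865] [0.5403 0.3089] dir 4.4
H 35 [0.454 0.309] box [0.4374 0.3021] [0.4673 0.3188] dir 166.7
Y 43 [0.6398 0.316 ] box [0.6297 0.3056] [0.6495 0.3258] dir 128.1
Y 73 [0.5213 0.2789] box [0.5063 0.2688] [0.5371 0.2915] dir 165.3
```

The last piece is over the edge too. I lift slightly so the bristles don't catch, go back, and set the brush down near the stand.

Run:
```python
from h import *
p,a,_=pose()
plan(.40,.10,.041,165,8,p=[*p[:2],.041,a],g=1)
plan(.34,-.244,.041,180,12,p=[.40,.10,.041,165],g=1)
```

```text
[[4, -28, 0, np.float64(-0.0), 1], [4, -28, 0, np.float64(-0.0), 1], [4, -28, 0, np.float64(-0.0), 1], [4, -28, 0, np.float64(-0.0), 1], [4, -28, 0, np.float64(-0.0), 1], [4, -28, 0, np.float64(-0.0), 1], [4, -28, 0, np.float64(-0.0), 1], [3, -28, 0, np.float64(-0.0), 1]] end [0.4004 0.0997 0.041 ] 164.9
[[-3, -29, 0, np.float64(-0.02), 1], [-2, -29, 0, np.float64(-0.02), 1], [-1, -29, 0, np.float64(-0.03), 1], [-1, -29, 0, np.float64(-0.02), 1], [0, -29, 0, np.float64(-0.02), 1], [1, -29, 0, np.float64(-0.02), 1], [1, -29, 0, np.float64(-0.02), 1], [2, -29, 0, np.float64(-0.02), 1], [2, -29, 0, np.float64(-0.03), 1], [4, -29, 0, np.float64(-0.02), 1], [3, -29, 0, np.float64(-0.02), 1], [5, -29, 0, np.float64(-0.02), 1]] end [ 0.3398 -0.244   0.041 ] 179.9
```

Call:
step_arm(rows=[[0,0,-6,0,1],[0,-10,0,0,1],[3,-18,0,0,1],[5,-28,0,0,1],[5,-28,0,0,1],[4,-28,0,0,1],[4,-28,0,0,1],[4,-28,0,0,1],[4,-28,0,0,1],[2,-28,0,0,1]])

```text
clock: 36.0
ee_pos: [0.3971, 0.0989, 0.0402]
ee_rot: [[-0.965, 0.26, -0.004], [0.26, 0.965, 0.0], [0.004, -0.001, -1.0]]
contact_force: [0.6, -0.2, -3.4]
gripper_width: 0.0254
finger_force: 99.9
```

Call:
step_arm(rows=[[-3,-29,0,-0.02,1],[-2,-29,0,-0.02,1],[-1,-29,0,-0.03,1],[-1,-29,0,-0.02,1],[0,-29,0,-0.02,1],[1,-29,0,-0.02,1],[1,-29,0,-0.02,1],[2,-29,0,-0.02,1],[2,-29,0,-0.03,1],[4,-29,0,-0.02,1],[3,-22,0,-0.02,1],[5,-15,0,-0.02,1]])

```text
clock: 37.2
ee_pos: [0.338, -0.2234, 0.0405]
ee_rot: [[-1.0, 0.005, -0.002], [0.005, 1.0, 0.001], [0.002, 0.001, -1.0]]
contact_force: [1.1, -0.4, -3.2]
gripper_width: 0.0259
finger_force: 99.9
```

Call:
step_arm(rows=[[0,0,0,0,1],[0,0,2,0,1],[0,0,2,0,1],[0,0,1,0,1],[0,0,1,0,1],[0,0,0,0,1]])

```text
clock: 37.8
ee_pos: [0.3401, -0.2223, 0.0358]
ee_rot: [[-1.0, 0.003, 0.0], [0.003, 1.0, 0.0], [-0.0, 0.0, -1.0]]
contact_force: [-0.2, 0.4, -0.9]
gripper_width: 0.0258
finger_force: 100.4
```

Run:
```python
from h import *
st(); t=blobs(); w=viewer.grab_frame("wrist")
s=viewer.grab_frame("scene")
cv2.imwrite("pics/c18.png",cv2.vconcat([cv2.resize(t[180:330,100:440],(680,300)),cv2.resize(s[60:340,180:460],(300,300)).copy() if 0 else cv2.hconcat([cv2.resize(s[60:340,160:480],(343,300)),cv2.resize(w,(337,300))])]))
```

```text
t 37.8 p [ 0.3401 -0.2223  0.0358] psi 179.86 w 0.0258 F [-0.2043  0.4214 -0.9202] ff 100.36352276802063 q [-42.6619 -12.9777 -30.2354  72.7383   0.0271 -42.5178]
H 53 [ 0.3835 -0.2189] box [ 0.3638 -0.2333] [ 0.393  -0.2067] dir 124.8
Y 112 [0.6411 0.2993] box [0.6297 0.2711] [0.6495 0.3258] dir 94.8
Y 126 [0.5355 0.2797] box [0.5063 0.2716] [0.5678 0.2925] dir 1.2
```

View pics/c18.png

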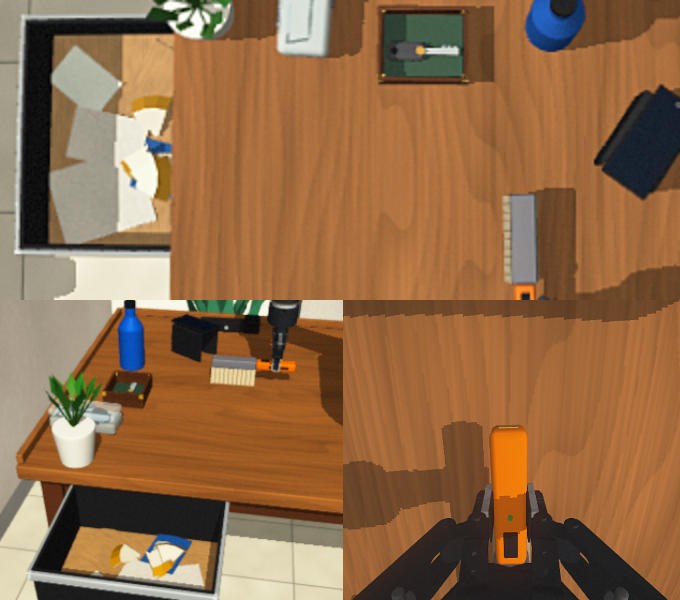

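The shelf is clear and the pieces lie in the bin. The brush stands near the stand, and box, key and bystanders are in place. I release and regrasp by the head.

Call:
step_arm(rows=[[0,0,1,0,1],[0,0,0,0,-1],[0,0,0,0,-1],[0,0,0,0,-1],[0,0,0,0,-1],[0,0,0,0,-1],[0,0,-25,0,-1],[0,0,-45,0,-1],[0,0,-45,0,-1],[-36,0,0,0,-1],[-38,0,0,0,-1],[-36,0,0,0,-1]])

```text
clock: 39.15
ee_pos: [0.4517, -0.2237, 0.1504]
ee_rot: [[-1.0, 0.004, 0.002], [0.004, 1.0, -0.001], [-0.002, -0.001, -1.0]]
contact_force: [-0.4, -0.4, 0.6]
gripper_width: 0.0853
finger_force: 0.0
```

Call:
step_arm(rows=[[0,0,0,0.14,-1],[0,0,0,0.14,-1],[0,0,0,0.14,-1],[0,0,0,0.14,-1],[0,0,0,0.14,-1],[0,0,0,0.14,-1],[0,0,0,0.14,-1],[0,0,0,0.14,-1],[0,0,0,0.14,-1],[0,0,0,0.14,-1],[0,0,0,0.14,-1],[0,0,0,0.14,-1]])

```text
clock: 40.35
ee_pos: [0.4499, -0.2233, 0.1493]
ee_rot: [[0.119, 0.993, -0.0], [0.993, -0.119, 0.0], [0.0, -0.0, -1.0]]
contact_force: [-0.2, -0.9, 1.1]
gripper_width: 0.0853
finger_force: 0.0
```

Call:
step_arm(rows=[[0,0,0,0.14,-1],[0,0,0,0.14,-1],[0,0,0,0.14,-1],[0,0,0,0.14,-1],[0,0,0,0.14,-1],[0,0,0,0.14,-1],[0,0,0,0.14,-1],[0,0,0,0.14,-1],[0,0,0,0.14,-1],[0,0,0,0.14,-1],[0,0,0,0.06,-1],[0,0,0,0,-1]])

```text
clock: 41.55
ee_pos: [0.4499, -0.2233, 0.1493]
ee_rot: [[1.0, -0.002, -0.0], [-0.002, -1.0, 0.0], [-0.0, -0.0, -1.0]]
contact_force: [0.5, -0.1, 0.3]
gripper_width: 0.0854
finger_force: 0.0
```

Run:
```python
from h import *
st(); t=blobs(); im=viewer.grab_frame("wrist");cv2.imwrite("pics/w19.png",im)
C=cam("wrist"); h=cv2.cvtColor(im,cv2.COLOR_BGR2HSV)
m=cv2.inRange(h,(0,0,90),(179,45,190)); m[300:]=0
n,l,s,c=cv2.connectedComponentsWithStats(m)
for i in range(1,n):
    if s[i,4]>1500:
        print(s[i],c[i])
        ys,xs=np.nonzero(l==i); P=np.array([atz(C,p,.066)[:2] for p in list(zip(xs,ys))[::15]])
        (cx,cy),wh,a=cv2.minAreaRect((P*1000).astype(np.float32)); print(cx,cy,wh,a)
```

```text
t 41.55 p [ 0.4499 -0.2233  0.1493] psi -0.12 w 0.0854 F [ 0.4536 -0.0798  0.2543] ff 0.0 q [-34.0512  -0.8848  -6.2047  84.6907  -0.0015 146.0718]
Y 112 [0.6411 0.2993] box [0.6297 0.2711] [0.6495 0.3258] dir 94.8
Y 126 [0.5358 0.2797] box [0.5063 0.2716] [0.5678 0.2925] dir 1.8
[ 285  153   50  147 6663] [310.8074 224.5074]
458.3086853027344 -218.11029052734375 (109.00782775878906, 32.10584259033203) 0.808718740940094
```

The head centre lies about 4 mm toward +y of the tool, with yaw about +0.8°. I correct, descend and grip.

Call:
step_arm(rows=[[0,-4,20,-0.01,-1],[0,0,25,0,-1],[0,0,25,0,-1],[0,0,22,0,-1],[0,0,16,0,-1],[0,0,8,0,-1],[0,0,0,0,-1],[0,0,0,0,1],[0,0,0,0,1],[0,0,0,0,1],[0,0,0,0,1],[0,0,0,0,1]], squeeze=80)

```text
clock: 42.85
ee_pos: [0.451, -0.2201, 0.0349]
ee_rot: [[1.0, 0.008, 0.002], [0.008, -1.0, -0.002], [0.002, 0.002, -1.0]]
contact_force: [0.6, -1.6, 4.7]
gripper_width: 0.0323
finger_force: 80.8
```

Call:
step_arm(rows=[[0,0,0,0,1],[0,0,-4,0,1],[0,0,-4,0,1],[0,0,0,0,1]])

```text
clock: 43.25
ee_pos: [0.4494, -0.2188, 0.041]
ee_rot: [[1.0, 0.008, -0.001], [0.008, -1.0, 0.001], [-0.001, -0.001, -1.0]]
contact_force: [-0.3, 0.0, -2.9]
gripper_width: 0.0326
finger_force: 79.9
```

Call:
step_arm(rows=[[-14,0,0,0,1],[-22,0,0,0,1],[-24,0,0,0,1],[-20,6,0,0,1],[-12,14,0,0,1],[0,0,0,-0.08,1],[0,0,0,-0.12,1],[0,0,0,-0.13,1],[0,0,0,-0.13,1],[0,0,0,-0.13,1],[0,0,0,-0.13,1],[0,0,0,-0.13,1]])

```text
clock: 44.45
ee_pos: [0.3574, -0.2393, 0.0407]
ee_rot: [[0.65, 0.76, -0.001], [0.76, -0.65, 0.001], [0.0, -0.002, -1.0]]
contact_force: [0.2, -1.0, -3.5]
gripper_width: 0.0325
finger_force: 79.8
```

Call:
step_arm(rows=[[0,0,0,-0.13,1],[0,0,0,-0.13,1],[0,0,0,-0.13,1],[0,0,0,-0.13,1],[0,0,0,-0.13,1],[0,0,0,-0.13,1],[0,0,0,-0.13,1],[0,0,0,-0.13,1],[0,0,0,-0.13,1],[0,0,0,-0.13,1],[0,0,0,-0.13,1],[0,0,0,-0.13,1]])

```text
clock: 45.65
ee_pos: [0.3573, -0.2392, 0.0406]
ee_rot: [[-0.753, 0.658, -0.002], [0.658, 0.753, 0.001], [0.002, 0.0, -1.0]]
contact_force: [0.2, -0.0, -3.8]
gripper_width: 0.0325
finger_force: 79.8
```

Call:
step_arm(rows=[[0,0,0,-0.1,1],[0,0,0,-0.07,1],[0,0,0,0,1],[0,0,0,0,1]])

```text
clock: 46.05
ee_pos: [0.3576, -0.2395, 0.0409]
ee_rot: [[-0.85, 0.527, -0.001], [0.527, 0.85, 0.001], [0.001, 0.0, -1.0]]
contact_force: [-0.5, -0.5, -2.5]
gripper_width: 0.0325
finger_force: 79.8
```

Run:
```python
from h import *
st(); t=blobs(.066)
p,a,_=pose(); u=ax(np.radians(148.8)); v=np.array([-u[1],u[0]]); d=p[:2]-[.482,-.3188]
print("along",d@u,"lat",d@v)
plan(.482+u[0]*.135,-.3188+u[1]*.135,.0375,148.8,3,g=1)
im=viewer.grab_frame("wrist");cv2.imwrite("pics/w20.png",im); cv2.imwrite("pics/t20.png",t)
```

```text
t 46.05 p [ 0.3576 -0.2395  0.0409] psi 148.18 w 0.0325 F [-0.5191 -0.5494 -2.4673] ff 79.83083009719849 q [-42.7589  -9.2223 -26.4485  72.8532  -0.003  -10.9413]
H 333 [ 0.4586 -0.2983] box [ 0.4063 -0.3296] [ 0.502  -0.2598] dir 149.0
Y 112 [0.6411 0.2993] box [0.6297 0.2711] [0.6495 0.3258] dir 94.8
Y 126 [0.5358 0.2797] box [0.5063 0.2716] [0.5678 0.2925] dir 2.0
along 0.14733234900089617 lat -0.003304986693322611
[[-4, -1, 1, np.float64(-0.0), 1], [-4, -1, 1, np.float64(-0.01), 1], [-4, -1, 2, np.float64(-0.0), 1]] end [ 0.3663 -0.2485  0.0371] 148.8
```

The brush is lined up: 3 mm lateral correction, yaw within 1°. I insert handle first.

Call:
step_arm(rows=[[-4,-2,2,0,1],[-8,-1,2,0,1],[-12,0,0,0,1],[-14,0,0,0,1],[-14,0,0,0,1],[-14,0,0,0,1],[0,0,0,0,1],[0,0,0,0,1]])

```text
clock: 46.95
ee_pos: [0.4125, -0.2772, 0.0371]
ee_rot: [[-0.85, 0.526, -0.001], [0.526, 0.85, 0.001], [0.001, 0.0, -1.0]]
contact_force: [-0.5, 0.7, -3.1]
gripper_width: 0.0324
finger_force: 79.9
```

Run:
```python
from h import *
st(); t=blobs(.066)
p,a,_=pose(); u=ax(np.radians(148.8)); v=np.array([-u[1],u[0]]); d=p[:2]-[.482,-.3188]
print("along",d@u,"lat",d@v)
w=viewer.grab_frame("wrist"); cv2.imwrite("pics/w21.png",w)
```

```text
t 46.95 p [ 0.4125 -0.2772  0.0371] psi 148.26 w 0.0324 F [-0.522   0.7232 -3.0711] ff 79.92843389511108 q [-41.6323   1.0873 -17.1691  71.8087  -0.0055  -9.8966]
H 209 [ 0.5019 -0.3278] box [ 0.4673 -0.3539] [ 0.534  -0.2973] dir 145.1
Y 112 [0.6411 0.2993] box [0.6297 0.2711] [0.6495 0.3258] dir 94.8
Y 128 [0.5356 0.2798] box [0.5063 0.2716] [0.5678 0.2925] dir 1.4
along 0.08143320950711748 lat 0.00035900860159727727
```

Entering freely (no side force), with 81 mm to go. I continue, then finish slowly.

Call:
step_arm(rows=[[-8,0,0,0,1],[-10,0,0,0,1],[-10,0,0,0,1],[-10,0,0,0,1],[-10,0,0,0,1],[-10,0,0,0,1],[-6,0,0,0,1],[0,0,0,0,1],[0,0,0,0,1]])

```text
clock: 47.95
ee_pos: [0.4668, -0.3107, 0.0373]
ee_rot: [[-0.851, 0.526, -0.001], [0.526, 0.851, 0.001], [0.001, 0.0, -1.0]]
contact_force: [0.2, -0.4, -2.8]
gripper_width: 0.0323
finger_force: 79.9
```

Call:
step_arm(rows=[[-2,0,0,0,1],[-2,0,0,0,1],[-2,0,0,0,1],[-2,0,0,0,1],[-1,0,0,0,1],[0,0,0,0,1]])

```text
clock: 48.55
ee_pos: [0.4748, -0.3157, 0.0376]
ee_rot: [[-0.851, 0.526, 0.0], [0.526, 0.851, -0.0], [-0.0, -0.0, -1.0]]
contact_force: [-0.2, -0.5, -2.2]
gripper_width: 0.0324
finger_force: 79.9
```

Run:
```python
from h import *
st(); p,a,_=pose(); u=ax(np.radians(148.8)); v=np.array([-u[1],u[0]]); d=p[:2]-[.482,-.3188]
print("along",d@u,"lat",d@v, "Falong",ctrl.get_obs()['contact_force'][:2]@u)
```

```text
t 48.55 p [ 0.4748 -0.3157  0.0376] psi 148.27 w 0.0324 F [-0.1559 -0.4547 -2.1743] ff 79.94043946266174 q [-40.3587  11.6359  -5.638   72.7166   0.      -8.6266]
along 0.007730764843289018 lat 0.0010850834362520353 Falong -0.10224964024827661
```

Call:
step_arm(rows=[[0,0,1,0,1],[-1,0,1,0,1],[-1,0,0,0,1],[-1,0,0,0,1],[-1,0,0,0,1],[0,0,0,0,1]])

```text
clock: 49.15
ee_pos: [0.4783, -0.3179, 0.0356]
ee_rot: [[-0.851, 0.526, 0.0], [0.526, 0.851, -0.0], [-0.0, -0.0, -1.0]]
contact_force: [-0.2, -0.5, -3.3]
gripper_width: 0.0326
finger_force: 79.9
```

Call:
step_arm(rows=[[-1,0,0,0,1],[-1,0,0,0,1],[0,0,0,0,1]])

```text
clock: 49.45
ee_pos: [0.4799, -0.3189, 0.0355]
ee_rot: [[-0.851, 0.526, 0.0], [0.526, 0.851, -0.0], [-0.0, -0.0, -1.0]]
contact_force: [0.2, -0.2, -2.3]
gripper_width: 0.0323
finger_force: 79.9
```

Call:
step_arm(rows=[[-1,0,0,0,1],[-1,0,0,0,1],[0,0,0,0,1]])

```text
clock: 49.75
ee_pos: [0.4816, -0.3199, 0.0355]
ee_rot: [[-0.851, 0.526, 0.0], [0.526, 0.851, -0.0], [-0.0, 0.0, -1.0]]
contact_force: [-0.5, 0.2, -2.9]
gripper_width: 0.0322
finger_force: 79.9
```

No stop felt yet, so I continue gently.

Call:
step_arm(rows=[[-1,0,0,0,1],[-1,0,0,0,1],[0,0,0,0,1]])

```text
clock: 50.05
ee_pos: [0.4832, -0.3208, 0.0354]
ee_rot: [[-0.851, 0.526, -0.0], [0.526, 0.851, 0.0], [0.0, 0.0, -1.0]]
contact_force: [-0.1, 0.9, -2.3]
gripper_width: 0.0326
finger_force: 79.9
```

Call:
step_arm(rows=[[-1,0,0,0,1],[-1,0,0,0,1],[0,0,0,0,1]])

```text
clock: 50.35
ee_pos: [0.4832, -0.3207, 0.0351]
ee_rot: [[-0.85, 0.526, -0.004], [0.526, 0.85, 0.002], [0.004, 0.0, -1.0]]
contact_force: [-5.0, 3.5, -0.2]
gripper_width: 0.0322
finger_force: 80.4
```

Run:
```python
from h import *
st(); p,a,_=pose(); u=ax(np.radians(148.8)); v=np.array([-u[1],u[0]]); d=p[:2]-[.482,-.3188]
print("along",d@u,"lat",d@v, "Falong",ctrl.get_obs()['contact_force'][:2]@u)
T=cam("top")
t=viewer.grab_frame("top"); cv2.imwrite("pics/t22.png",t)
t0=cv2.imread("pics/top0.png")
big=cv2.vconcat([cv2.resize(x[210:330,360:480],None,fx=2.5,fy=2.5,interpolation=cv2.INTER_CUBIC) for x in (t0,t)])
w=viewer.grab_frame("wrist"); w0=cv2.imread("pics/w7raw.png"); cv2.imwrite("pics/w22.png",w)
# front edge of the grey head block by brightness along axis line in wrist image
for nm,x in (("w0",w0),("w",w)):
    g=cv2.cvtColor(x,cv2.COLOR_BGR2HSV)[:,:,1]; print(nm,g[100:330:4,300:328].mean(1).round().astype(int).tolist())
```

```text
t 50.35 p [ 0.4832 -0.3207  0.0351] psi 148.26 w 0.0322 F [-4.9694  3.4786 -0.1755] ff 80.39238810539246 q [-40.1809  13.4218  -3.8397  72.9886  -0.0334  -8.4407]
along -0.0020419222623871145 lat 0.0010427811317053487 Falong 6.052622740650444
w0 [164, 163, 164, 164, 163, 164, 163, 163, 162, 162, 162, 160, 83, 31, 22, 21, 21, 21, 20, 20, 20, 20, 19, 19, 20, 20, 19, 19, 18, 19, 18, 18, 18, 18, 19, 18, 18, 18, 18, 18, 18, 18, 18, 18, 18, 20, 18, 18, 18, 18, 19, 18, 18, 164, 242, 242, 84, 48]
w [165, 164, 165, 165, 165, 164, 164, 164, 164, 163, 164, 162, 161, 161, 160, 160, 169, 81, 81, 84, 25, 25, 20, 20, 19, 18, 19, 17, 17, 17, 17, 17, 16, 16, 16, 16, 16, 16, 16, 16, 16, 16, 16, 15, 16, 15, 15, 16, 15, 15, 15, 15, 16, 15, 15, 15, 15, 15]
```

The stop is felt: 6 N along the bay axis, 2 mm past the original home reference. I lower onto the bristles, release and retreat.

Call:
step_arm(rows=[[0,0,1,0,1],[0,0,0,0,1],[0,0,0,0,-1],[0,0,0,0,-1],[0,0,0,0,-1],[0,0,0,0,-1],[0,0,0,0,-1],[0,0,-15,0,-1],[0,0,-30,0,-1],[0,0,-40,0,-1],[0,0,-30,0,-1],[0,0,0,0,-1]])

```text
clock: 51.65
ee_pos: [0.488, -0.3245, 0.1574]
ee_rot: [[-0.85, 0.526, 0.01], [0.526, 0.851, -0.008], [-0.013, -0.002, -1.0]]
contact_force: [0.6, -0.2, 0.5]
gripper_width: 0.0853
finger_force: 0.0
```

Call:
step_arm(rows=[[20,0,0,0,-1],[40,0,-10,0,-1],[40,0,-10,0,-1],[40,0,-10,0,-1],[20,0,0,0,-1],[0,0,0,0,-1],[0,0,0,0,-1]])

```text
clock: 52.35
ee_pos: [0.3492, -0.2381, 0.1799]
ee_rot: [[-0.85, 0.526, 0.001], [0.526, 0.85, -0.001], [-0.002, -0.0, -1.0]]
contact_force: [0.2, -0.7, 0.1]
gripper_width: 0.0853
finger_force: 0.0
```

Run:
```python
from h import *
st(); t=blobs(.066); cv2.imwrite("pics/t23.png",t); s=viewer.grab_frame("scene"); w=viewer.grab_frame("wrist"); cv2.imwrite("pics/s23.png",s);cv2.imwrite("pics/w23.png",w)
t0=cv2.imread("pics/top0.png"); s0=cv2.imread("pics/scene0.png")
r=lambda x,c,wh:cv2.resize(x[c[1]:c[3],c[0]:c[2]],wh,interpolation=cv2.INTER_CUBIC)
a=cv2.hconcat([r(t0,(360,210,480,330),(260,260)),r(t,(360,210,480,330),(260,260)),r(w,(0,0,640,480),(280,260))])
b=cv2.hconcat([r(s,(300,60,420,150),(400,300)),r(t,(100,130,480,340),(400,300))])
cv2.imwrite("pics/c23.png",cv2.vconcat([a,b]))
```

```text
t 52.35 p [ 0.3492 -0.2381  0.1799] psi 148.26 w 0.0853 F [ 0.1669 -0.7455  0.1203] ff 0.0 q [-43.4018 -13.0494 -13.7602  89.1795   0.0078 -11.6599]
Y 113 [0.6411 0.2992] box [0.6297 0.2711] [0.6495 0.3258] dir 95.1
Y 125 [0.5357 0.2796] box [0.5063 0.2716] [0.5678 0.2925] dir 1.7
```

View pics/c23.png

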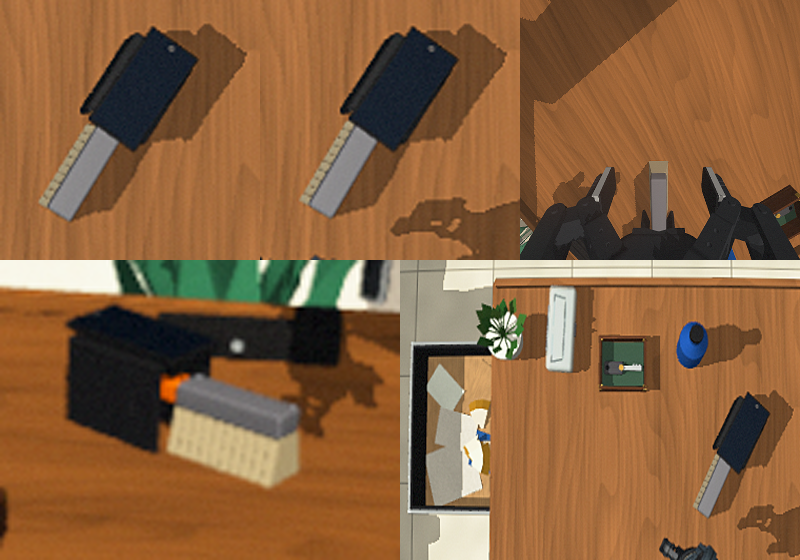

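The final view matches the start. The head front is at (70,217) against (70,220) originally, so the brush is fully home or slightly deeper, and it stands on its bristles. The phone, box, key and bystanders are in place and the shelf is clear, so I hand it in.

```bash
python3 -c "
from bench import ticket
print(ticket.sign_off())"
```

```text
the job is handed in; nothing more can be done
None
```

The key is in the wooden box, all four pieces present are in the bin, and the brush is fully home in the charging stand; the job was handed in at about 52 s, and sign-off returned no verdict.

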